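# Unlock the bay of the round specimen

## Robot

A 6-joint arm with a two-finger parallel gripper is mounted at the origin on a cart in front of the work surface, level with it; the furniture and walls round the work are solid. World frame = base frame: x ahead of the robot, y to its left, z up, the work surface at z = 0. Lengths are in mm, angles in rad, forces in N, time in s.
With the tool pointing down it reaches from about 275 to 750 mm from the base axis. Payload 10.2 kg.
Tool frame: the origin (TCP) lies between the finger pads; the fingertips stand 17 mm ahead of it and the grasp point (between the pads) lies 2 mm behind it; y points along the fingers, x is the direction in which the jaws open and shut, and the axes are right-handed (so a half turn about y gives the same grasp; the last joint's range is limited). The gripper opens to 85 mm and grips with 20 to 120 N. Pads are 22 mm wide; open, the fingers measure 114 mm over their backs; the gripper's body (76 mm by 85 mm) begins 54 mm behind the grasp point. The pads swing forward as they close: fully open they stand 13 mm farther back than shut.
Start: joints at [-1.545, 0.313, 1.498, -0, 1.331, -0.223], TCP at [129.263, -508.844, 248.294] pointing down, gripper open.
Joint ranges: [-2.94, 2.94], [-0.97, 2.17], [0.19, 2.56], [-1.23, 4.37], [0.02, 3.11], [-2.88, 2.88]. Speed limits (rad/s): [2.39, 2.39, 3.01, 3.14, 3.14, 3.14].

## Interface

Orientations are given as a unit quaternion [w, x, y, z].
In Python, from rig import ctrl gives the robot as it stands.
- The arm moves only by the tool jog_arm, never from a script. Its argument "targets" is a list of rows, each an object with "offset": the shift along the tool's x, y, z in m, a list of three; "yaw": the turn about the tool's y in rad. In form: [{"offset": [dx, dy, dz], "yaw": yaw}, ...]. A call has 1 to 12 rows; each row is the pose to reach, as a shift and turn from the pose measured when the call began, along the tool's axes at that moment; what a row does not reach only later rows make up. A row lasts 1/12 s, in which the tool goes at most 41.7 mm and 7.16 degrees, less where a joint would pass 70% of its speed; a pose out of reach is approached as far as the arm can. A call with a gripper value outside its range is refused whole. "fingers" is the finger opening in m, from 0 to 0.0854, set as the call begins (left out, the last holds). The fingers move at their own pace and stop on an object; "grip_force" is the grip in N (left out, the last holds). Time passes only in rows, so rows that repeat a pose let the fingers close. It gives the time, the measured TCP pose, the force and the opening at its end, in the units of the state.
- ctrl.sense(): the state, without advancing time (a new reading comes with each control period).
- ctrl.capture(name): name is "scene" or "top" or "wrist"; returns a dict with "img" (480x640x3 uint8, red, green, blue), "intrinsics" (3x3 intrinsics, pixels), "T" (4x4, takes a point from camera to world coordinates); the wrist camera has in their place "mount" (4x4, takes a point from camera to tool coordinates, whose origin is the TCP and whose axes are the tool frame's). Camera axes: x right, y up, looking along -z (the intrinsics and any distortion apply to the point x, -y, -z); pixel columns grow to the right and rows downward; lengths in mm; the calibration is good to about 2 mm. A picture is of the moment at which its call begins: read the wrist's pose just before it. There is no depth.
- ctrl.finish_job(): hands the job in, once; it reports no verdict.
Trained networks look in the newest picture that a camera, given by its name, has taken for a name from the list of things; names that differ only in an ending like _2 or _b are one class to them, and where a whole thing is asked for, a point or a joint stands for the part that bears it (a point fixed in the world has none). Each returns a list of dicts, best first, with "score" (0 to 1); they miss things now and then, are a little off and sometimes report something else, mostly with a low value. They report only what shows in the picture. A call takes as long as a camera call. They do not tell look-alikes from the thing itself.
- ctrl.boxes_of(camera, target): "box" ([left, top, right, bottom] in pixels, round what is visible of it).
- ctrl.regions_of(camera, target): "region" (480x640 bool, what is visible of it) and "box" ([left, top, right, bottom] in pixels, round what is visible of it).
The state is a dict: "time_s": time; "joints": joint angles; "dq": joint speeds; "tau": joint torques, N m; "eef_pos": TCP position; "ee_rot": TCP orientation; "force": force on the tool from outside, world axes, zero at the start; "wrist_torque": the same for the moment, N m; "grip_width": opening from 0.0 (shut) to 1.0 (fully open).
Only numpy, scipy, OpenCV 4.12 (cv2) and the standard library are available. Lean on these libraries where they do the work, as an engineer would, in place of code of your own. Each camera call takes 0.05 s, during which the arm holds its last target.

## Task

Take the blue-headed key from its stand and unlock the locker bay in which the round resin specimen lies: push the key fully home in the lock in front of that bay, turn it clockwise to its stop so that the lid springs up, and leave the key in the lock, turned. The other bay must stay locked, and the small things standing about must not be disturbed.

Things in the scene. Friction and masses are not known exactly. Their poses are not given: they have to be found in the camera images.
- locker: grey locker fixed on the worktop, 207 deep, 220 wide, 108 mm high; origin on the worktop in mid-width, 122 mm behind its front edge; x to its back, y left, z up. In front a white panel slopes up at 28 degrees, from 56 mm height at the front edge to 108 mm; lock plugs at y = +52.5 (left), -52.5 mm (right), their faces at x = -91, z = 73 mm. Behind each lock is its bay, under a clear lid
- lock_left_mouth (a point): centre of the left plug's face, where the keyway opens. Its z axis is the keyway's axis and points out of the panel, 28 degrees from vertical, leaning to the front; its x axis lies along the keyway's long side (up the slope at joint 0). Keyway 14 x 6.6 mm with lips rounded at 2 mm radius, 30 mm deep; half-way down a sprung pin in its wall holds the key back with a few N
- lock_right_mouth (a point): the same for the right plug
- lock_left_home (a point): point on the left keyway's axis, 28 mm below the plug's face: the key's tip lies here when the key is fully home. Axes as at the mouth
- lock_right_home (a point): the same for the right plug
- plug_left (a joint): left steel lock plug, 29 mm across, flush in the sloping panel. 0..1.4 rad, growing as it is turned clockwise seen from in front of the panel; 0: keyway points straight up the slope (starts at 0 to 0.35 by chance); hard stop at 1.4. The hidden bolt clears its catch at about 0.95 rad. Turns easily (0.015 N m) and stays where it is left
- plug_right (a joint): right steel lock plug, 29 mm across, flush in the sloping panel. 0..1.4 rad, growing as it is turned clockwise seen from in front of the panel; 0: keyway points straight up the slope (starts at 0 to 0.35 by chance); hard stop at 1.4. The hidden bolt clears its catch at about 0.95 rad. Turns easily (0.015 N m) and stays where it is left
- lid_left (a joint): lid with a clear window over the left bay, hinged on the locker's far top edge, about 101 mm wide and 106 mm deep. 0 rad shut; locked it stands at about 0.01; once its bolt is drawn a spring lifts the near edge by itself to about 0.35 rad, 35 mm or more
- lid_right (a joint): lid with a clear window over the right bay, hinged on the locker's far top edge, about 101 mm wide and 106 mm deep. 0 rad shut; locked it stands at about 0.01; once its bolt is drawn a spring lifts the near edge by itself to about 0.35 rad, 35 mm or more
- bay_left (a point): centre of the left bay's floor (98 x 103 mm, 70 mm above the worktop), behind the left lock
- bay_right (a point): centre of the right bay's floor, behind the right lock
- round_center (a point): centre of the round clear resin specimen (disc of 67 mm, 24 mm high), lying in one of the two bays under the window
- oblong_center (a point): centre of the oblong clear resin specimen (34 x 70 x 22 mm), lying in the other bay
- key_grip (a point): centre of the key's blue head, a plate 30 mm wide (x), 9 mm thick (y), 30 mm high (z). The key, 74 mm long, 50 g, starts upright, tip down, in the stand, this point 73 mm above the worktop; z points from tip to head. Head and blade lie in one plane
- key_tip (a point): the key's tip, 59 mm from the head's centre along -z. Steel blade 12 mm wide (x), 5 mm thick (y), 28 mm long, tip rounded; then an 18 mm round collar that rests on the plug's face when the key is home (the head's centre is then 31 mm out from that face). The key is the same both ways round and fits both locks
- key_stand: fixed black block, 50 x 50 x 42 mm, with a loose upright slot in which the key stands; origin at the centre of its underside. The blade goes 28 mm into it
- dropper_center (a point): centre of a dropper bottle with blue cap, 33 mm across, 85 mm high, a bystander
- vial_center (a point): centre of a vial with blue cap, 23 mm across, 60 mm high, a bystander
- loupe_center (a point): centre of a folding loupe, 38 x 30 x 18 mm, a bystander
- key: the key itself (blue head, steel blade); origin at its tip, z from tip to head
Mind the look-alikes: they are no part of the job. Leave any brown or yellow look-alike of the key alone.

How it is judged (in metres and radians):
On the way:
1. the key is fully home in the lock in front of the round specimen, the plug not yet turned (((horizontal distance between round_center and bay_left below 0.05 m and (distance between key_tip and lock_left_home below 0.006 m and angle between the z axis of key_tip and the z axis of lock_left_mouth, either way round below 0.12 rad) and value of joint plug_left below 0.6 rad) or (horizontal distance between round_center and bay_right below 0.05 m and (distance between key_tip and lock_right_home below 0.006 m and angle between the z axis of key_tip and the z axis of lock_right_mouth, either way round below 0.12 rad) and value of joint plug_right below 0.6 rad))), for 0.1 s.
At the end, for the whole second after the job is handed in: Key at rest, fully home (tip within 6 mm of the home point, axis within 7 degrees) in the lock of the bay with the round specimen, that plug beyond 1.1 rad and its lid up beyond 0.2 rad; the other plug below 0.6 rad, its lid below 0.05 rad (((horizontal distance between round_center and bay_left below 0.05 m and (distance between key_tip and lock_left_home below 0.006 m and angle between the z axis of key_tip and the z axis of lock_left_mouth, either way round below 0.12 rad) and value of joint plug_left above 1.1 rad and value of joint lid_left above 0.2 rad and value of joint plug_right below 0.6 rad and value of joint lid_right below 0.05 rad and linear speed of key below 0.02 m/s) or (horizontal distance between round_center and bay_right below 0.05 m and (distance between key_tip and lock_right_home below 0.006 m and angle between the z axis of key_tip and the z axis of lock_right_mouth, either way round below 0.12 rad) and value of joint plug_right above 1.1 rad and value of joint lid_right above 0.2 rad and value of joint plug_left below 0.6 rad and value of joint lid_left below 0.05 rad and linear speed of key below 0.02 m/s))); the robot touches nothing.
It fails at once if the lock of the other bay is turned ((horizontal distance between round_center and bay_left below 0.05 m and value of joint plug_right above 0.6 rad) or (horizontal distance between round_center and bay_right below 0.05 m and value of joint plug_left above 0.6 rad)).
It fails at once if a bystander is moved by more than 30 mm (distance of any of dropper_center, vial_center, loupe_center from where it was at the start of the episode above 0.03 m).
It also fails if it takes over 43 s, if anything falls off the work surface, if the arm or the gripper's body presses on something with over 40 N, if the wrist force passes 120 N, or if a joint passes its speed limit or range.

## Working session

There is one attempt and no reset: what is moved stays moved. The work goes in short steps, Python scripts to look and compute and a tool call to move; the robot and the scene stay as the last step left them, time stands still between calls to the robot, and variables do not carry over. Pictures are saved under pics/ and viewed, and the job is handed in when it is done.

Besides the shell and the picture viewer there is one more tool, called after "Request:" in YAML: its name, and indented under it one key for each argument. jog_arm: Moves the arm, as the interface text tells. Its arguments: {"type":"object","properties":{"targets":{"type":"array"},"fingers":{"type":"number"},"grip_force":{"type":"number"}},"required":["targets"]}

```bash
ls; mkdir -p pics; python3 - <<'E'
from rig import ctrl
import cv2, numpy as np
print(ctrl.sense())
for c in ["scene","top","wrist"]:
    r=ctrl.capture(c); cv2.imwrite(f"pics/{c}0.png",r["img"][:,:,::-1]); 
    print(c,{k:np.round(v,4).tolist() for k,v in r.items() if k!="img"})
    import pickle; pickle.dump(r,open(f"{c}0.pkl","wb"))
    for t in ["key","key_stand","locker","round_center","oblong_center","plug_left","plug_right","dropper_center","vial_center","loupe_center"]:
        print(t,[(np.round(d["box"]).tolist(),round(d["score"],2)) for d in ctrl.boxes_of(c,t)][:4])
print(ctrl.sense()["time_s"])
E
```

```text
pics
{'time_s': 0.0, 'joints': array([-1.54541398e+00,  3.13442200e-01,  1.49846197e+00, -2.99901785e-05,
        1.33101582e+00, -2.23411037e-01]), 'dq': array([ 8.21410725e-04, -7.20207866e-04,  1.28710402e-03,  7.66905063e-04,
       -7.30372026e-06,  2.44364318e-03]), 'tau': array([-5.77589199e-04, -4.12261534e+01, -2.59743655e+01, -2.10795697e-04,
        4.15896939e-03,  1.10229581e-05]), 'eef_pos': array([ 129.24238985, -508.58517096,  247.72969203]), 'ee_rot': array([ 0.55853232, -0.55781935,  0.43440158, -0.43379084]), 'force': array([ 0.85809378,  0.77330291, -0.17610495]), 'wrist_torque': array([ 0.00527987,  0.03711783, -0.01704051]), 'grip_width': 0.9978667802561317}
scene {'intrinsics': [[481.2209, 0.0, 305.5779], [0.0, 481.2209, 241.0006], [0.0, 0.0, 1.0]], 'T': [[-0.8777, 0.3296, -0.3477, 236.7814], [-0.4789, -0.6257, 0.6158, 504.3645], [-0.0146, 0.707, 0.707, 708.9978], [0.0, 0.0, 0.0, 1.0]]}
key [([393.0, 193.0, 408.0, 214.0], 0.79), ([361.0, 179.0, 373.0, 211.0], 0.71), ([430.0, 224.0, 440.0, 243.0], 0.57)]
key_stand [([383.0, 202.0, 416.0, 237.0], 0.62)]
locker [(
[... 812 characters left out ...]
204.0, 134.0, 330.0, 256.0], 0.76)]
round_center []
oblong_center []
plug_left [([391.0, 175.0, 411.0, 192.0], 0.16)]
plug_right []
dropper_center [([412.0, 210.0, 432.0, 227.0], 0.76), ([282.0, 228.0, 295.0, 240.0], 0.3)]
vial_center [([387.0, 206.0, 402.0, 218.0], 0.68)]
loupe_center [([390.0, 177.0, 411.0, 191.0], 0.64)]
wrist {'intrinsics': [[355.7179, 0.0, 322.3506], [0.0, 355.7179, 237.7104], [0.0, 0.0, 1.0]], 'mount': [[1.0, 0.0004, 0.0011, 0.501], [0.0009, 0.2596, -0.9657, -125.5695], [-0.0007, 0.9657, 0.2596, 66.2284], [0.0, 0.0, 0.0, 1.0]]}
key []
key_stand []
locker []
round_center []
oblong_center []
plug_left []
plug_right []
dropper_center []
vial_center []
loupe_center []
1.65
```

View images.

```bash
python3 - <<'E'
import cv2
a=cv2.imread("pics/scene0.png"); cv2.imwrite("pics/scene0c.png",cv2.resize(a[150:390,120:460],None,fx=2.35,fy=2.35,interpolation=cv2.INTER_CUBIC))
a=cv2.imread("pics/top0.png"); cv2.imwrite("pics/top0c.png",cv2.resize(a[120:360,190:510],None,fx=2.5,fy=2.5,interpolation=cv2.INTER_CUBIC))
E
```

```text
(no output)
```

View pics/scene0c.png

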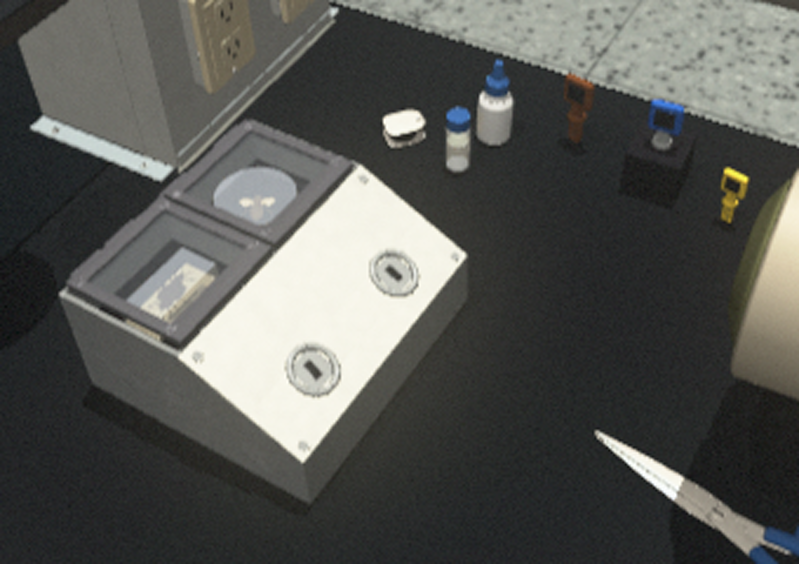

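View pics/top0c.png

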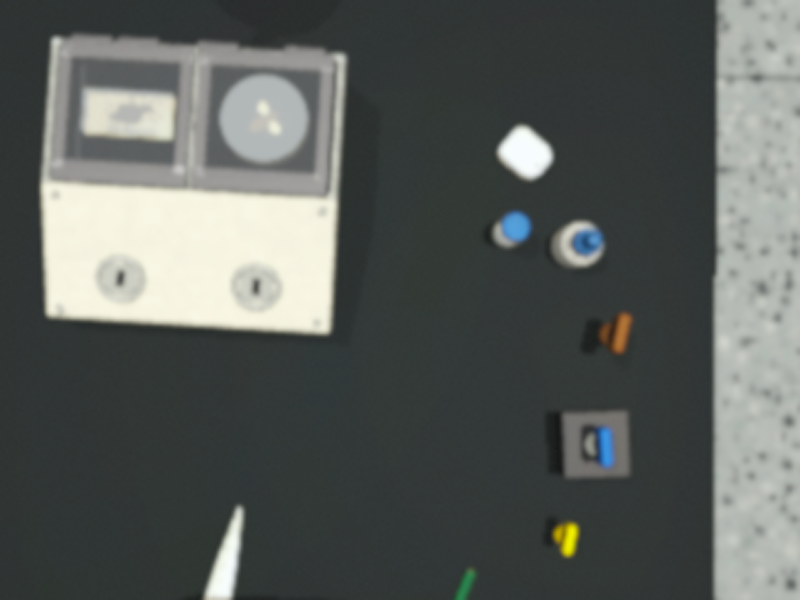

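View pics/wrist0.png

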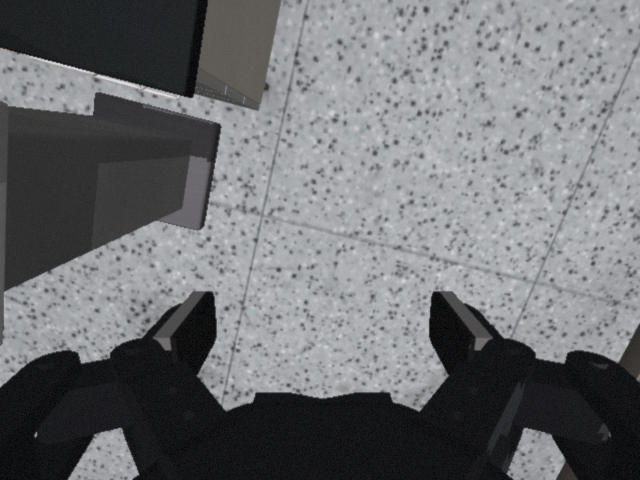

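```bash
cat > h.py <<'E'
import numpy as np, cv2, pickle
from scipy.optimize import least_squares
from scipy.spatial.transform import Rotation as R
def q2R(q): return R.from_quat([q[1],q[2],q[3],q[0]]).as_matrix()
def wristT(cap,s):
    T=np.eye(4); T[:3,:3]=q2R(s["ee_rot"]); T[:3,3]=s["eef_pos"]; return T@cap["mount"]
def proj(P,K,T):
    p=(np.atleast_2d(P)-T[:3,3])@T[:3,:3]; return np.c_[K[0,0]*p[:,0]/-p[:,2]+K[0,2], K[1,1]*-p[:,1]/-p[:,2]+K[1,2]]
def ray(uv,K,T):
    d=np.array([(uv[0]-K[0,2])/K[0,0],-(uv[1]-K[1,2])/K[1,1],-1.]); d=T[:3,:3]@d; return T[:3,3],d/np.linalg.norm(d)
def atz(uv,K,T,z):
    o,d=ray(uv,K,T); return o+d*(z-o[2])/d[2]
def tri(obs):
    A=np.zeros((3,3));b=np.zeros(3)
    for uv,K,T in obs:
        o,d=ray(uv,K,T); M=np.eye(3)-np.outer(d,d); A+=M;b+=M@o
    return np.linalg.solve(A,b)
def lock(p,P):
    c,s=np.cos(p[2]),np.sin(p[2]); P=np.atleast_2d(P); return np.c_[p[0]+c*P[:,0]-s*P[:,1],p[1]+s*P[:,0]+c*P[:,1],P[:,2]]
E
python3 - <<'E'
from h import *
t=pickle.load(open("top0.pkl","rb"));s=pickle.load(open("scene0.pkl","rb"))
M=np.array([[-91,-52.5,73],[-91,52.5,73],[-122,-110,56],[-122,110,56],[85,-110,108],[85,110,108]],float)
U=np.array([[257,288],[121,279],[330,332],[47,317],[344,55],[53,38]])/2.5+[190,120]
M2=M[:4]; U2=np.array([[394,273],[313,370],[466,258],[306,462]])/2.35+[120,150]
f=lambda p: np.r_[(proj(lock(p,M),t["intrinsics"],t["T"])-U).ravel(),(proj(lock(p,M2),s["intrinsics"],s["T"])-U2).ravel()]
r=least_squares(f,[600,50,0]); print(r.x, np.round(r.fun.reshape(-1,2),1).tolist())
for b in [-1,1]: print(lock(r.x,[-91,b*52.5,73]))
# stand top z=42 corners in top crop
for uv in [(561,412),(627,410),(565,477),(630,475)]: print(atz(np.array(uv)/2.5+[190,120],t["intrinsics"],t["T"],42))
for n,uv,z in [("vial",(515,226),60),("drop",(588,241),85),("loupe",(526,153),18),("brown",(624,320),73),("yellow",(568,530),73)]: print(n,atz(np.array(uv)/2.5+[190,120],t["intrinsics"],t["T"],z))
# key head
for uv in [(602,428),(612,467),(607,447)]: print("head",atz(np.array(uv)/2.5+[190,120],t["intrinsics"],t["T"],88))
hk=np.array([666,117])/2.35+[120,150]
print(tri([(np.array((606,447))/2.5+[190,120],t["intrinsics"],t["T"]),(hk,s["intrinsics"],s["T"])]))
a=t["img"][:,:,::-1]
c1=cv2.resize(a[275:345,400:450],(500,560),interpolation=cv2.INTER_CUBIC);b=s["img"][:,:,::-1];c2=cv2.resize(b[180:250,380:417],(296,560),interpolation=cv2.INTER_CUBIC)
cv2.imwrite("pics/key.png",np.hstack([c1,c2]))
E
```

```text
[ 6.41091092e+02  6.87452018e+01 -3.98728339e-02] [[-0.6, -0.2], [-0.5, 0.2], [-0.8, 0.3], [0.3, -0.4], [-0.2, 0.4], [-0.2, 0.7], [-0.0, -0.5], [0.3, -0.8], [0.5, -1.6], [-0.8, -0.1]]
[[548.07065075  19.9143962   73.        ]]
[[552.25618905 124.83094051  73.        ]]
[ 456.65059185 -220.14445842   42.        ]
[ 459.28517039 -271.70544511   42.        ]
[ 406.03533303 -223.78006336   42.        ]
[ 408.68644159 -274.41767062   42.        ]
vial [ 600.68312044 -180.25510319   60.        ]
drop [ 587.6682955  -232.73153335   85.        ]
loupe [ 664.63319231 -193.37107787   18.        ]
brown [ 528.65582787 -262.75580618   73.        ]
yellow [ 368.42920366 -221.64052006   73.        ]
head [ 446.63288169 -243.97467962   88.        ]
head [ 417.67375583 -251.68990579   88.        ]
head [ 432.51392562 -247.83259421   88.        ]
[ 431.4079011  -250.5290453    69.50852751]
```

View pics/key.png

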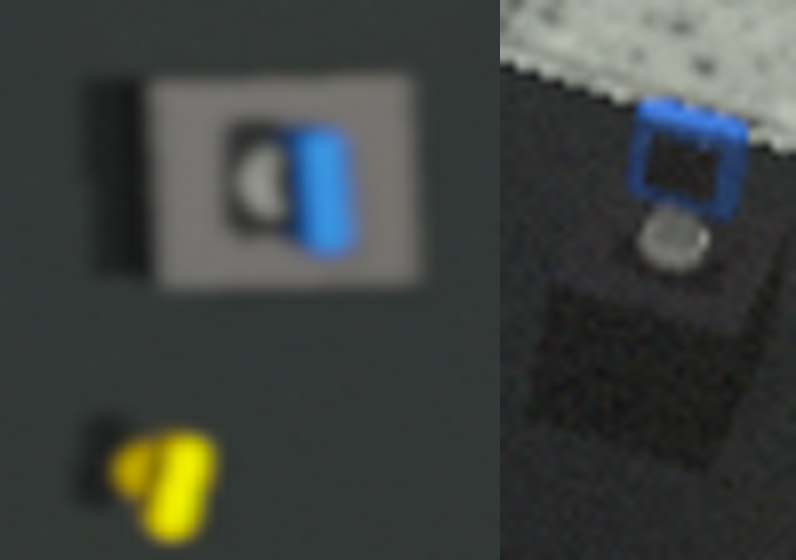

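```bash
cat >> h.py <<'E'
def off(s,P,jawdeg=None):
    """offset (m) in tool axes to bring TCP to world P(mm); yaw so that tool x has world heading jawdeg (mod 180)"""
    Rm=q2R(s["ee_rot"]); o=Rm.T@(np.array(P)-s["eef_pos"])/1000
    y=None
    if jawdeg is not None:
        d=np.array([np.cos(np.radians(jawdeg)),np.sin(np.radians(jawdeg)),0]); d=Rm.T@d
        y=np.arctan2(-d[2],d[0]); y=(y+np.pi/2)%np.pi-np.pi/2
    return np.round(o,4).tolist(), None if y is None else round(float(y),3)
E
python3 - <<'E'
from h import *
from rig import ctrl
s=ctrl.sense(); print(np.round(q2R(s["ee_rot"]),3)); print(off(s,(432,-248,130),102)); print(off(s,(432,-248,77),102))
E
```

```text
[[ 0.246 -0.     0.969]
 [-0.969 -0.     0.246]
 [ 0.    -1.    -0.   ]]
([-0.1783, 0.1183, 0.3577], 0.039)
([-0.1783, 0.1713, 0.3577], 0.039)
```

Request:
jog_arm:
  targets:
    - {"offset": [-0.1783,0.08,0.3577],"yaw": 0.039}
    - {"offset": [-0.1783,0.08,0.3577],"yaw": 0.039}
    - {"offset": [-0.1783,0.08,0.3577],"yaw": 0.039}
    - {"offset": [-0.1783,0.08,0.3577],"yaw": 0.039}
    - {"offset": [-0.1783,0.08,0.3577],"yaw": 0.039}
    - {"offset": [-0.1783,0.08,0.3577],"yaw": 0.039}
    - {"offset": [-0.1783,0.08,0.3577],"yaw": 0.039}
    - {"offset": [-0.1783,0.08,0.3577],"yaw": 0.039}
    - {"offset": [-0.1783,0.08,0.3577],"yaw": 0.039}
    - {"offset": [-0.1783,0.08,0.3577],"yaw": 0.039}
    - {"offset": [-0.1783,0.08,0.3577],"yaw": 0.039}
    - {"offset": [-0.1783,0.08,0.3577],"yaw": 0.039}
  fingers: 0.05

```text
time_s: 2.65
eef_pos: [432.7, -246.9, 168.0]
ee_rot: [-0.55, 0.55, -0.444, 0.444]
force: [-1.4, 0.2, 0.7]
grip_width: 0.587
```

```bash
cat > shot.py <<'E'
import sys
from h import *
from rig import ctrl
def shot(c,n,tg=()):
    s=ctrl.sense(); r=ctrl.capture(c); r["s"]=s
    if c=="wrist": r["T"]=wristT(r,s)
    cv2.imwrite(f"pics/{n}.png",r["img"][:,:,::-1]); pickle.dump(r,open(n+".pkl","wb"))
    print(c,"t",round(s["time_s"],2),np.round(s["eef_pos"],1),"F",np.round(s["force"],1),"g",round(s["grip_width"]*85.4,1),"j6",round(s["joints"][5],2))
    for t in tg: print(t,[(np.round(d["box"]).tolist(),round(d["score"],2)) for d in ctrl.boxes_of(c,t)][:3])
if __name__=="__main__":
    shot(sys.argv[1],sys.argv[2],sys.argv[3:])
E
python3 shot.py wrist w1
```

```text
wrist t 2.65 [ 432.7 -246.9  168. ] F [-1.4  0.2  0.7] g 50.2 j6 0.6
```

View pics/w1.png

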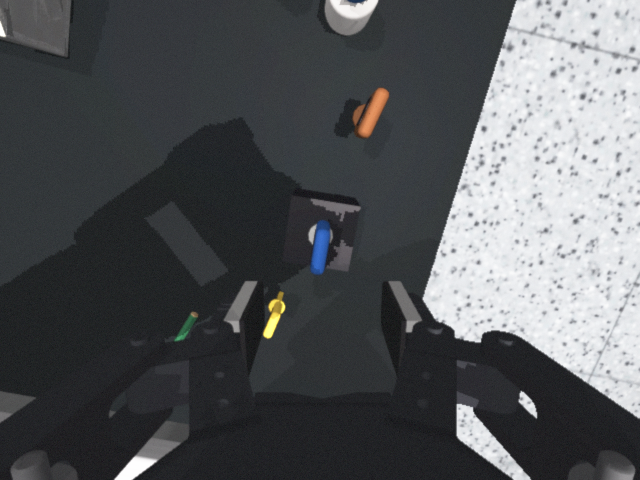

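```bash
python3 - <<'E'
from h import *
r=pickle.load(open("w1.pkl","rb"))
m=cv2.inRange(cv2.cvtColor(r["img"],cv2.COLOR_RGB2HSV),(100,120,50),(130,255,255));m[:190]=0;m[300:]=0
ys,xs=np.nonzero(m);print(xs.min(),xs.max(),ys.min(),ys.max()); print(cv2.minAreaRect(np.c_[xs,ys].astype(np.float32)))
cv2.imwrite("pics/w1c.png",cv2.resize(r["img"][180:290,270:380,::-1],(660,660),interpolation=cv2.INTER_CUBIC))
E
```

```text
310 329 220 274
((320.1486511230469, 247.10812377929688), (15.782302856445312, 54.74486541748047), 9.462321281433105)
```

View pics/w1c.png

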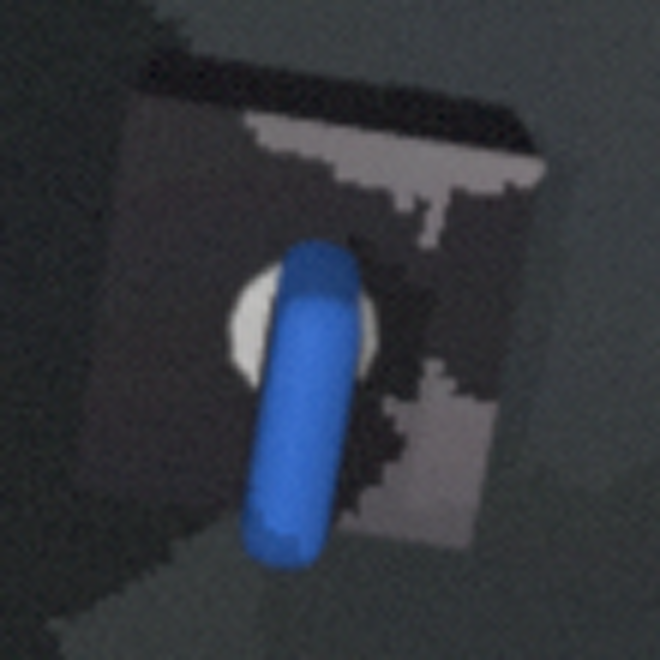

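```bash
python3 - <<'E'
from h import *
r=pickle.load(open("w1.pkl","rb"))
a=atz((323.2,229),r["intrinsics"],r["T"],88);b=atz((317.3,271),r["intrinsics"],r["T"],88)
print(a,b,(a+b)/2,np.degrees(np.arctan2(*(a-b)[[1,0]])))
h=np.degrees(np.arctan2(*(a-b)[[1,0]]))
# collar centre z~50
print(atz((303/6+270,330/6+180),r["intrinsics"],r["T"],56))
s=r["s"]; m=(a+b)/2; print(off(s,(m[0],m[1],77),h+90))
E
```

```text
[ 448.77405601 -244.15570675   88.        ] [ 422.08606732 -246.21546114   88.        ] [ 435.43006166 -245.18558395   88.        ] 4.4132866260630434
[ 436.61379998 -244.90499601   56.        ]
([-0.001, 0.091, 0.0031], 0.136)
```

Request:
jog_arm:
  targets:
    - {"offset": [-0.001,0.02,0.003],"yaw": 0.1}
    - {"offset": [-0.001,0.05,0.003],"yaw": 0.136}
    - {"offset": [-0.001,0.075,0.003],"yaw": 0.136}
    - {"offset": [-0.001,0.091,0.003],"yaw": 0.136}
    - {"offset": [-0.001,0.091,0.003],"yaw": 0.136}
    - {"offset": [-0.001,0.091,0.003],"yaw": 0.136}

```text
time_s: 3.2
eef_pos: [434.2, -247.2, 77.6]
ee_rot: [-0.518, 0.518, -0.482, 0.481]
force: [0.7, -0.4, 0.6]
grip_width: 0.583
```

Request:
jog_arm:
  targets:
    - {"offset": [0,0,0],"yaw": 0}
    - {"offset": [0,0,0],"yaw": 0}
    - {"offset": [0,0,0],"yaw": 0}
    - {"offset": [0,0,0],"yaw": 0}
    - {"offset": [0,0,0],"yaw": 0}
    - {"offset": [0,0,0],"yaw": 0}
  fingers: 0.0
  grip_force: 25

```text
time_s: 3.7
eef_pos: [434.3, -246.7, 78.3]
ee_rot: [0.518, -0.518, 0.482, -0.481]
force: [-1.3, 4.8, 6.0]
grip_width: 0.1
```

```bash
python3 shot.py wrist w2;python3 shot.py scene s2
```

```text
wrist t 3.7 [ 434.3 -246.7   78.3] F [-1.3  4.8  6. ] g 8.5 j6 0.75
scene t 3.75 [ 434.3 -246.7   78.3] F [-0.   5.   6.9] g 8.9 j6 0.75
```

View pics/w2.png

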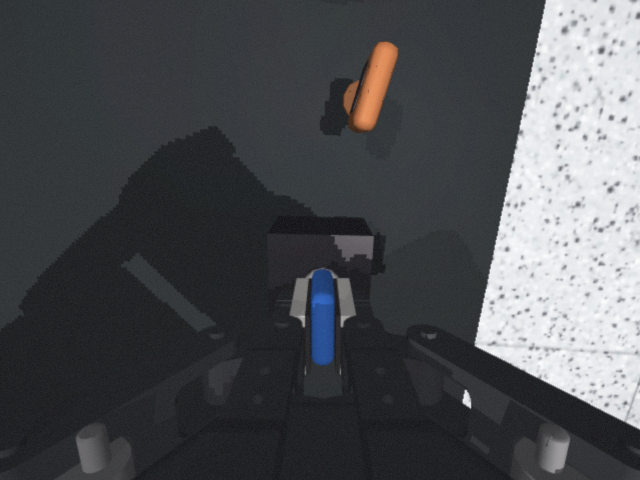

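Request:
jog_arm:
  targets:
    - {"offset": [0,-0.012,0],"yaw": 0}
    - {"offset": [0,-0.024,0],"yaw": 0}
    - {"offset": [0,-0.024,0],"yaw": 0}
    - {"offset": [0,-0.024,0],"yaw": 0}

```text
time_s: 4.13
eef_pos: [434.6, -246.8, 102.7]
ee_rot: [0.518, -0.518, 0.481, -0.482]
force: [0.5, 1.2, -0.4]
grip_width: 0.103
```

```bash
python3 shot.py wrist w3;python3 shot.py scene s3; python3 - <<'E'
import cv2,numpy as np
a=cv2.imread("pics/s3.png");a=cv2.resize(a[130:250,330:460],None,fx=4,fy=4,interpolation=cv2.INTER_CUBIC)
b=cv2.imread("pics/s2.png");b=cv2.resize(b[130:250,330:400],None,fx=4,fy=4,interpolation=cv2.INTER_CUBIC)
cv2.imwrite("pics/s3c.png",np.hstack([b,a]))
E
```

```text
wrist t 4.13 [ 434.6 -246.8  102.7] F [ 0.5  1.2 -0.4] g 8.8 j6 0.75
scene t 4.18 [ 434.3 -246.6  102. ] F [ 0.4  0.4 -0.4] g 8.8 j6 0.75
```

View pics/s3c.png

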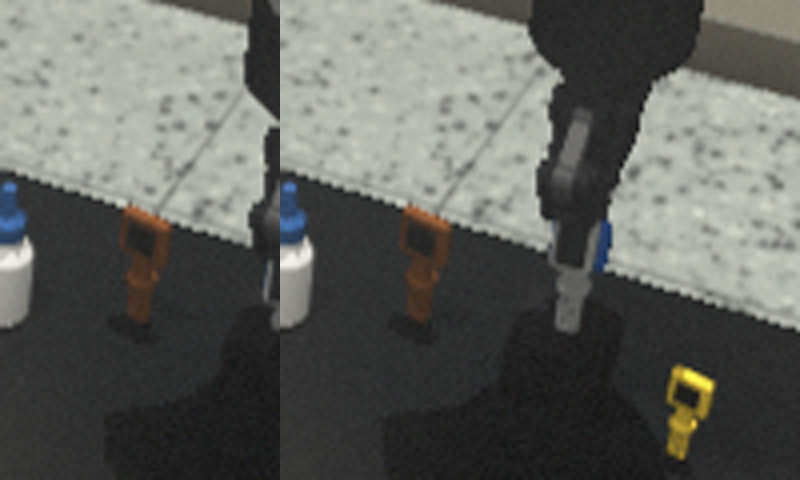

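View pics/w3.png

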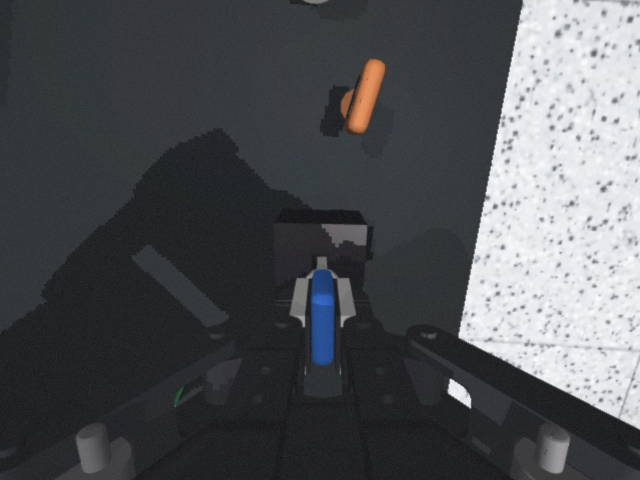

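Request:
jog_arm:
  targets:
    - {"offset": [0,0.0002,-0.0069],"yaw": 0}
    - {"offset": [0,0.0009,-0.0123],"yaw": 0}
    - {"offset": [0,0.0021,-0.0175],"yaw": 0}
    - {"offset": [0,0.0037,-0.0227],"yaw": 0}
    - {"offset": [0,0.0058,-0.0277],"yaw": 0}
    - {"offset": [0,0.0083,-0.0325],"yaw": 0}
    - {"offset": [0,0.0083,-0.0325],"yaw": 0}
  grip_force: 20

```text
time_s: 4.82
eef_pos: [400.6, -249.0, 92.9]
ee_rot: [-0.518, 0.518, -0.482, 0.481]
force: [1.5, 2.4, 1.2]
grip_width: 0.098
```

```bash
python3 shot.py wrist w4;python3 shot.py scene s4; python3 - <<'E'
import cv2,numpy as np
a=cv2.imread("pics/s4.png");a=cv2.resize(a[150:250,350:450],None,fx=5,fy=5,interpolation=cv2.INTER_CUBIC)
cv2.imwrite("pics/s4c.png",a)
E
```

```text
wrist t 4.82 [ 400.6 -249.    92.9] F [1.5 2.4 1.2] g 8.3 j6 0.69
scene t 4.87 [ 400.8 -248.9   93. ] F [1.2 1.  0.6] g 8.4 j6 0.69
```

View pics/s4c.png

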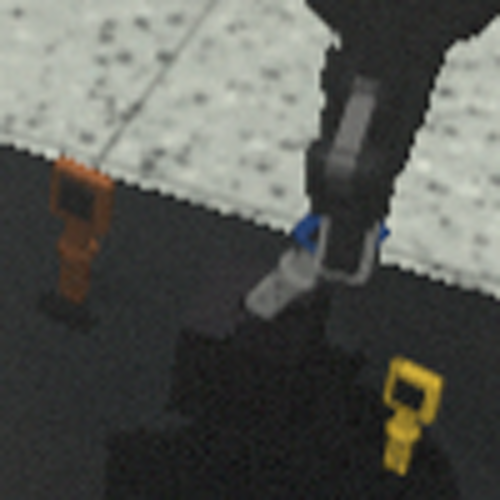

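View pics/w4.png

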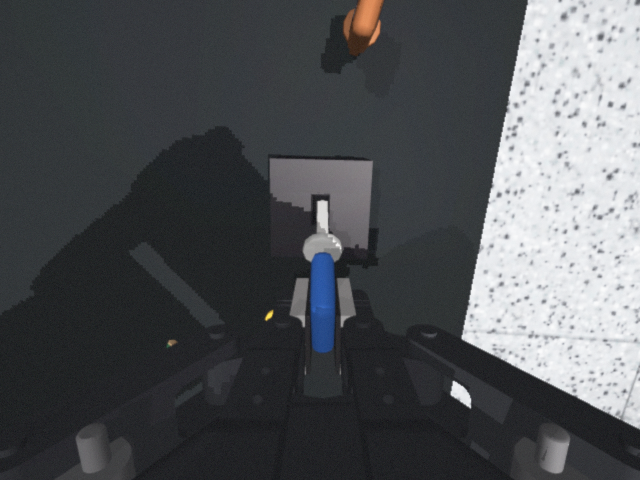

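```bash
python3 - <<'E'
from h import *
s=pickle.load(open("s4.pkl","rb"))["s"]
print(off(s,(503,22,160),87.7))
w=pickle.load(open("w4.pkl","rb"));cv2.imwrite("pics/w4c.png",cv2.resize(w["img"][180:370,260:390,::-1],None,fx=4,fy=4,interpolation=cv2.INTER_CUBIC)[:,:])
E
```

```text
([-0.2629, -0.0668, 0.1216], 0.113)
```

Request:
jog_arm:
  targets:
    - {"offset": [0,-0.03,0],"yaw": 0}
    - {"offset": [-0.01,-0.06,0.005],"yaw": 0}
    - {"offset": [-0.045,-0.067,0.02],"yaw": 0.05}
    - {"offset": [-0.08,-0.067,0.04],"yaw": 0.113}
    - {"offset": [-0.12,-0.067,0.055],"yaw": 0.113}
    - {"offset": [-0.155,-0.067,0.07],"yaw": 0.113}
    - {"offset": [-0.19,-0.067,0.09],"yaw": 0.113}
    - {"offset": [-0.225,-0.067,0.105],"yaw": 0.113}
    - {"offset": [-0.263,-0.067,0.122],"yaw": 0.113}
    - {"offset": [-0.263,-0.067,0.122],"yaw": 0.113}
    - {"offset": [-0.263,-0.067,0.122],"yaw": 0.113}
    - {"offset": [-0.263,-0.067,0.122],"yaw": 0.113}
  grip_force: 40

```text
time_s: 5.92
eef_pos: [503.2, 21.7, 159.8]
ee_rot: [0.489, -0.491, 0.511, -0.509]
force: [-0.1, 0.9, -0.7]
grip_width: 0.096
```

```bash
python3 shot.py wrist w5;python3 shot.py scene s5; python3 shot.py top t5; python3 - <<'E'
import cv2,numpy as np
a=cv2.imread("pics/s5.png");a=cv2.resize(a[190:340,220:370],None,fx=4,fy=4,interpolation=cv2.INTER_CUBIC)
cv2.imwrite("pics/s5c.png",a)
a=cv2.imread("pics/w5.png");cv2.imwrite("pics/w5c.png",cv2.resize(a[60:280,220:430],None,fx=2.7,fy=2.7,interpolation=cv2.INTER_CUBIC))
E
```

```text
wrist t 5.92 [503.2  21.7 159.8] F [-0.1  0.9 -0.7] g 8.2 j6 1.42
scene t 5.97 [503.2  21.2 159.9] F [-0.1  0.5 -0.8] g 8.2 j6 1.42
top t 6.02 [503.3  20.9 160. ] F [0.5 0.6 0.2] g 8.2 j6 1.42
```

View pics/s5c.png

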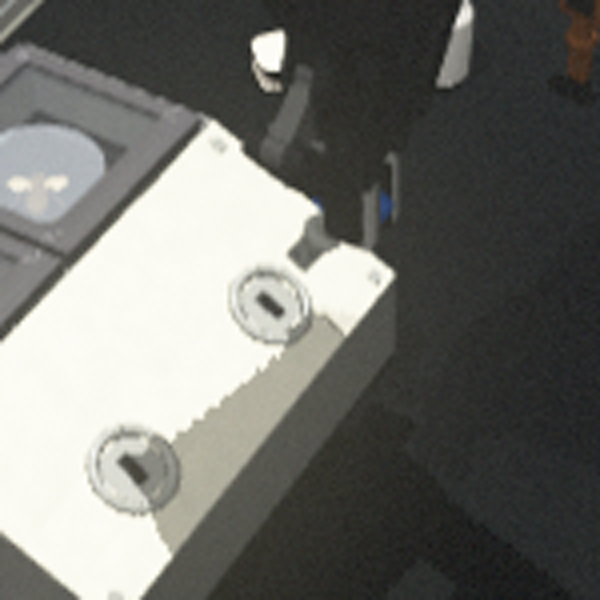

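View pics/w5c.png

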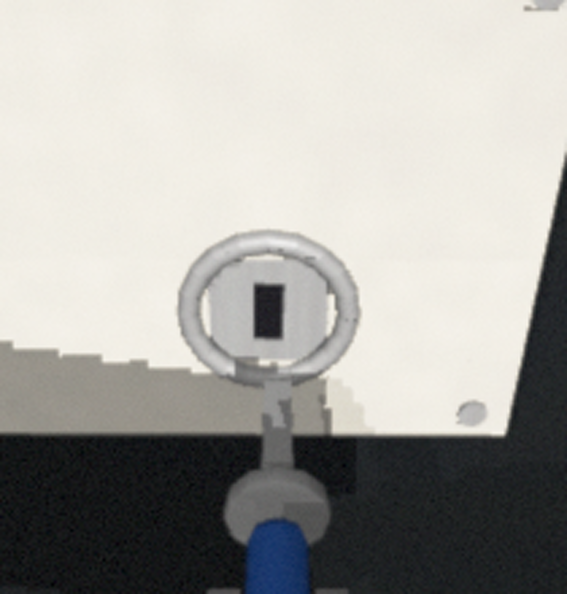

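View pics/t5.png

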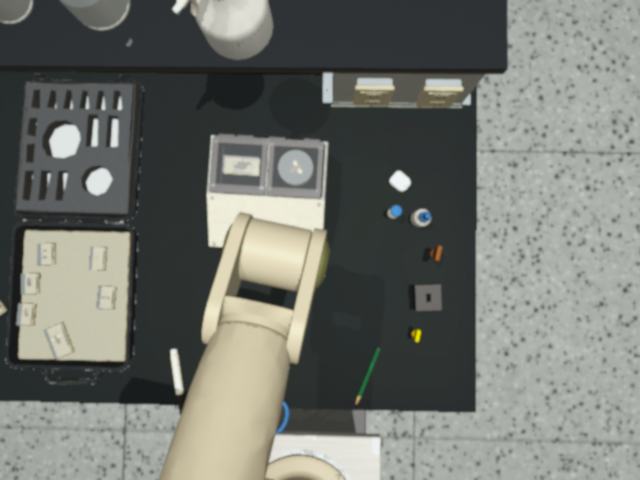

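```bash
python3 - <<'E'
from h import *
w=pickle.load(open("w5.pkl","rb"));K,T=w["intrinsics"],w["T"]
print(atz((319.3,175.2),K,T,73))
cv2.imwrite("pics/w5d.png",cv2.resize(w["img"][140:280,270:370,::-1],None,fx=5.6,fy=5.6,interpolation=cv2.INTER_CUBIC)[:,:])
s=pickle.load(open("s5.pkl","rb"));cv2.imwrite("pics/s5d.png",cv2.resize(s["img"][230:290,270:325,::-1],None,fx=10,fy=10,interpolation=cv2.INTER_CUBIC))
E
```

```text
[550.32791021  21.59220852  73.        ]
```

View pics/w5d.png

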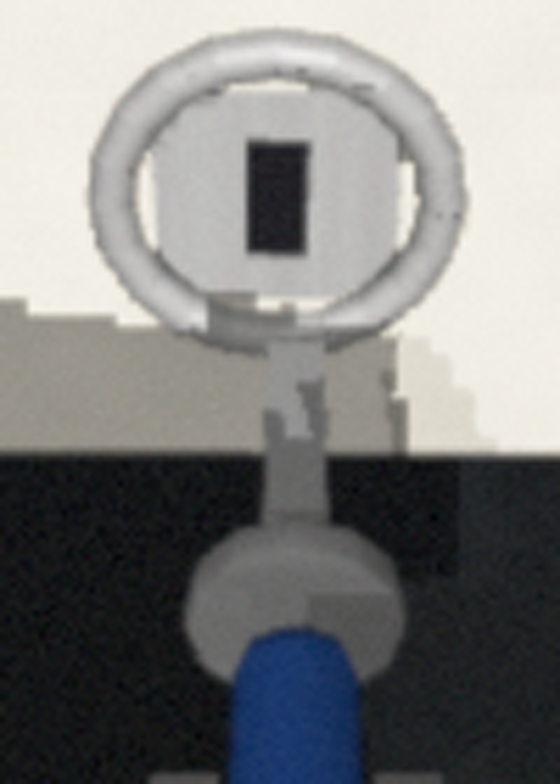

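View pics/s5d.png

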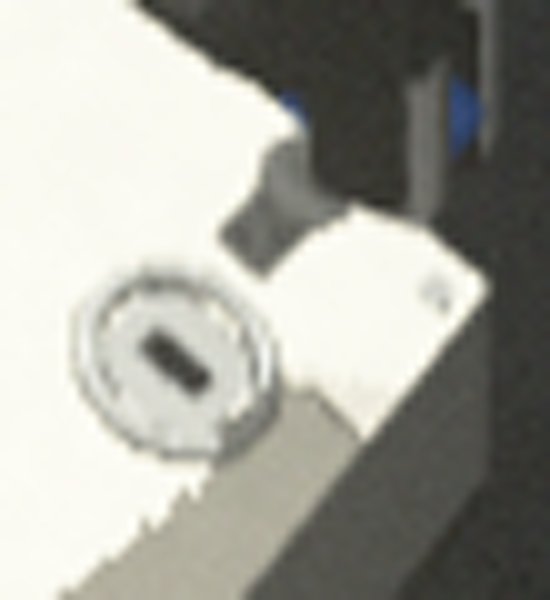

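```bash
python3 - <<'E'
from h import *
w=pickle.load(open("w5.pkl","rb"));K,T=w["intrinsics"],w["T"]
s=pickle.load(open("s5.pkl","rb"));Ks,Ts=s["intrinsics"],s["T"]
tipw=np.array((296,338))/5.6+[270,140]; tips=np.array((243,258))/10+[270,230]
print("tip tri",tri([(tipw,K,T),(tips,Ks,Ts)]))
mw=np.array((277.5,197.5))/5.6+[270,140]; ms=np.array((177,361))/10+[270,230]
print("mouth tri",tri([(mw,K,T),(ms,Ks,Ts)]), "z73 w",atz(mw,K,T,73),"s",atz(ms,Ks,Ts,73))
cw=np.array((296,605))/5.6+[270,140]; cs=np.array((296,182))/10+[270,230]
print("collar tri",tri([(cw,K,T),(cs,Ks,Ts)]))
# tool-frame model: points along key axis in x=x0 plane
Rm=q2R(w["s"]["ee_rot"]);P0=w["s"]["eef_pos"]
print(Rm.round(3))
# grip: pivot unknown; key passes: tip (y,z), tilt a
def pts(p):
    x,y,z,a=p; d=np.array([0,-np.cos(a),-np.sin(a)]) # tip->head dir in tool
    t=np.array([x,y,z]); c=t+28*d; h=t+44*d
    return np.array([P0+Rm@q for q in (t,c,h)])
def f(p):
    P=pts(p); P2=pts(p)
    k=np.array([0,0,0])
    u=proj(P,K,T); 
    x,y,z,a=p; R0=np.array([x,y,z]);d=np.array([0,-np.cos(a),-np.sin(a)]);e=np.array([0,-np.sin(a),np.cos(a)])
    # collar far rim bottom(28) (highest in image)
    cb=P0+Rm@(R0+28*d+9*e); 
    ub=proj(cb,K,T)[0]
    ul=proj([P0+Rm@(R0+32*d+9*np.array([1,0,0])),P0+Rm@(R0+32*d-9*np.array([1,0,0]))],K,T)
    us=proj(P[:1],Ks,Ts)[0]
    return np.r_[u[0]-tipw, ub-(np.array((296,520))/5.6+[270,140]), ul[:,0].max()-(270+405/5.6), ul[:,0].min()-(270+185/5.6), 0.5*(us-tips)]
r=least_squares(f,[0,50,25,.5]); print(r.x,np.degrees(r.x[3]),r.fun.round(1)); print(pts(r.x))
E
```

```text
tip tri [537.6517566   18.11167885 101.25953812]
mouth tri [549.09381451  20.65651436  71.82089944] z73 w [550.28240149  21.44442523  73.        ] s [547.49002706  20.68116841  73.        ]
collar tri [522.44179321  20.27088854 130.15354788]
[[-0.039 -0.004  0.999]
 [-0.999  0.001 -0.039]
 [-0.001 -1.    -0.004]]
[ 0.32882382 57.34285255 37.04036644  0.66566576] 38.13983857677008 [-0.1  0.2 -0.1 -0.  -0.1  0.4 -1.7  0.1]
[[539.97106696  19.93551628 102.30666825]
 [522.77533769  20.59316578 124.3945471 ]
 [512.94920668  20.96896549 137.01619216]]
```

```bash
python3 - <<'E'
from h import *
w=pickle.load(open("w5.pkl","rb"))
cv2.imwrite("pics/w5e.png",cv2.resize(cv2.convertScaleAbs(w["img"][190:390,270:375,::-1],alpha=1.8),None,fx=3,fy=3,interpolation=cv2.INTER_CUBIC)[:,:])
E
```

```text
(no output)
```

View pics/w5e.png

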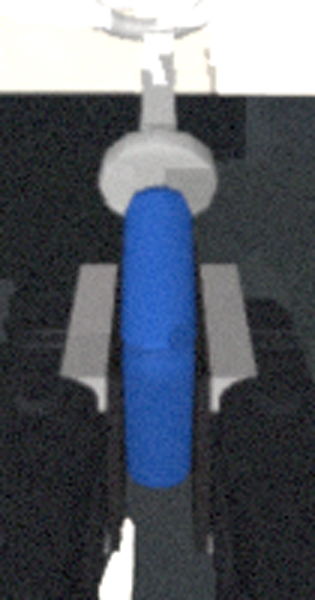

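```bash
python3 - <<'E'
from h import *
w=pickle.load(open("w5.pkl","rb"));K,T=w["intrinsics"],w["T"];M=w["mount"]
def P(p,l,e):
    x,y,z,a=p;return np.array([x,y,z])+l*np.array([0,-np.cos(a),-np.sin(a)])+e*np.array([0,-np.sin(a),np.cos(a)])
# collar thickness unknown: q
obs=[(0.5,4,200.3,1),(28,9,140+520/5.6,1),(44,14,252.3,.5),(73,14,305,.7),(74,-13,352.3,1)]
for sub in [range(5),[0,1,4],[0,1,3,4],[0,3,4],[1,3,4]]:
    f=lambda p:[obs[i][3]*(proj(P(p,obs[i][0],obs[i][1])[None],K,M)[0,1]-obs[i][2]) for i in sub]+[p[0]]
    r=least_squares(f,[0,55,35,.5]);print(list(sub),r.x.round(1),np.degrees(r.x[3]).round(1),np.round(r.fun,1), "dist",np.hypot(r.x[1]+2,r.x[2]).round(1))
E
```

```text
[0, 1, 2, 3, 4] [ 0.  56.2 33.4  0.5] 27.8 [ 2.  -1.9 -2.   2.2 -0.6  0. ] dist 67.1
[0, 1, 4] [ 0.  57.5 34.5  0.6] 32.5 [0. 0. 0. 0.] dist 68.7
[0, 1, 3, 4] [ 0.  55.3 33.6  0.5] 27.2 [ 1.8 -2.5  1.5 -0.4  0. ] dist 66.4
[0, 3, 4] [ 0.  52.1 35.   0.5] 26.4 [ 0. -0.  0.  0.] dist 64.5
[1, 3, 4] [ 0.  57.2 30.8  0.4] 24.8 [0. 0. 0. 0.] dist 66.7
```

Request:
jog_arm:
  targets:
    - {"offset": [-0.002,0.01,0.003],"yaw": 0}
    - {"offset": [-0.002,0.019,0.006],"yaw": 0}
    - {"offset": [-0.002,0.019,0.006],"yaw": 0}
    - {"offset": [-0.002,0.019,0.006],"yaw": 0}

```text
time_s: 6.4
eef_pos: [509.0, 22.4, 140.2]
ee_rot: [0.489, -0.49, 0.512, -0.509]
force: [-0.3, 0.4, 0.2]
grip_width: 0.098
```

```bash
python3 shot.py wrist w6;python3 shot.py scene s6; python3 - <<'E'
import cv2,numpy as np
a=cv2.imread("pics/s6.png");a=cv2.resize(a[230:290,270:325],None,fx=8,fy=8,interpolation=cv2.INTER_CUBIC)
b=cv2.imread("pics/w6.png");b=cv2.resize(b[150:246,290:350],(300,480),interpolation=cv2.INTER_CUBIC)
cv2.imwrite("pics/m6.png",np.hstack([a,b]))
E
```

```text
wrist t 6.4 [509.   22.4 140.2] F [-0.3  0.4  0.2] g 8.4 j6 1.43
scene t 6.45 [509.2  22.5 140.7] F [ 0.3 -0.7 -2. ] g 8.2 j6 1.43
```

View pics/m6.png

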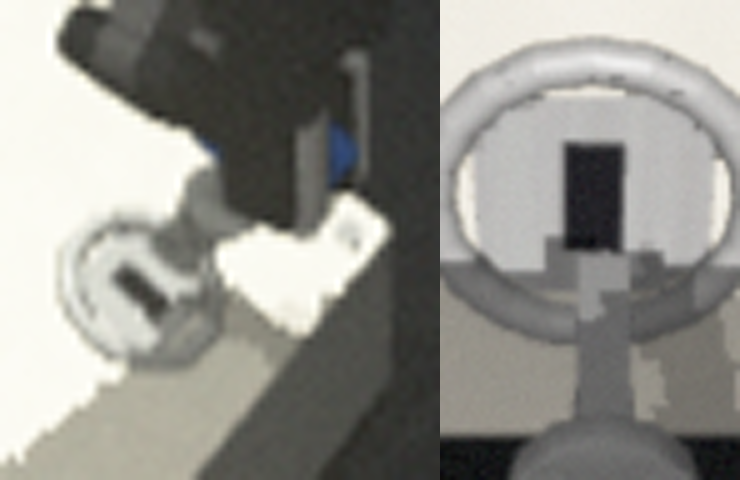

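```bash
python3 - <<'E'
from h import *
w=pickle.load(open("w6.pkl","rb"));K,T=w["intrinsics"],w["T"]
s=pickle.load(open("s6.pkl","rb"));Ks,Ts=s["intrinsics"],s["T"]
tw=np.array((604-440,252))/5+[290,150]; ts=np.array((170,250))/8+[270,230]
mw=np.array((594-440,196))/5+[290,150]; ms=np.array((142,291))/8+[270,230]
a=tri([(tw,K,T),(ts,Ks,Ts)]);b=tri([(mw,K,T),(ms,Ks,Ts)]);print(a,b)
n=np.array([-.469,.019,.883]);u=np.array([.883,-.035,.469])
print("along n",(a-b)@n,"u",(a-b)@u,"y",(a-b)[1])
# wrist only: ray-plane with panel plane through mouth for mouth; tip predicted in tool
for y,z in [(56,33.5),(58.5,34.4),(57,34)]:
    p=w["s"]["eef_pos"]+q2R(w["s"]["ee_rot"])@np.array([.4,y,z]); print(p,proj(p,K,T))
E
```

```text
[543.9825496   18.81271154  84.75091026] [549.05924794  20.67856514  71.02801657]
along n 14.462835425016353 u 2.018617378446449 y -1.8658536009168394
[542.23311771  20.71039629  84.03788059] [[322.92082165 207.80082472]]
[543.1204015   20.67670262  81.53356587] [[322.9172197  205.24778107]]
[542.72790599  20.69103731  83.03547858] [[322.91929284 206.50592402]]
```

```bash
python3 - <<'E'
from h import *
w=pickle.load(open("w6.pkl","rb"));K,T=w["intrinsics"],w["T"];M=w["mount"];Rm=q2R(w["s"]["ee_rot"]);P0=w["s"]["eef_pos"]
s=pickle.load(open("s6.pkl","rb"));Ks,Ts=s["intrinsics"],s["T"];s5=pickle.load(open("s5.pkl","rb"));w5=pickle.load(open("w5.pkl","rb"))
tips5=np.array((243,258))/10+[270,230];tips6=np.array((170,250))/8+[270,230]
def P(p,l,e,x=0):
    y,z,a=p;return np.array([.4+x,y,z])+l*np.array([0,-np.cos(a),-np.sin(a)])+e*np.array([0,-np.sin(a),np.cos(a)])
obs=[(1.5,5,200.35,1),(28,9,140+520/5.6,1),(44,14,252.3,.5),(73,14,305,.7),(74,-13,352.3,1)]
def W(p,S): return P0*0+S["s"]["eef_pos"]+q2R(S["s"]["ee_rot"])@p
def f(p,sw=.5): return np.r_[[o[3]*(proj(P(p,o[0],o[1])[None],K,M)[0,1]-o[2]) for o in obs],sw*(proj(W(P(p,.5,0),s5),Ks,Ts)[0]-tips5),sw*(proj(W(P(p,.5,0),s),Ks,Ts)[0]-tips6)]
for sw in [0.01,.5]:
    r=least_squares(f,[55,33,.5],kwargs=dict(sw=sw));print(r.x.round(1),np.degrees(r.x[2]).round(1),r.fun.round(1))
    for L,psi in [([549.0,20.7,71.5],-.04)]:
        t=W(P(r.x,0,0),w); print("tip",t)
        n=np.array([-.469,.019,.883]);u=np.array([.883,-.035,.469])
        # mouth from wrist at z=73-ish
        for z in (71,72,73):
            b=atz(np.array((594-440,196))/5+[290,150],K,T,z); print(z,b,"n",((t-b)@n).round(1),"u",((t-b)@u).round(1),"y",(t-b)[1].round(2))
E
```

```text
[56.3 33.2  0.5] 27.6 [ 1.9 -1.8 -2.   2.  -0.6 -0.   0.  -0.   0. ]
tip [541.96308742  20.7221213   83.78286242]
71 [550.15324466  21.5452615   71.        ] n 15.1 u -1.2 y -0.82
72 [550.28574484  21.53289255  72.        ] n 14.3 u -1.8 y -0.81
73 [550.41824503  21.5205236   73.        ] n 13.5 u -2.4 y -0.8
[56.1 33.2  0.5] 27.5 [ 1.9 -1.8 -2.   2.  -0.4 -0.6  0.  -0.6  0.7]
tip [541.95728874  20.72211999  83.952404  ]
71 [550.15324466  21.5452615   71.        ] n 15.3 u -1.1 y -0.82
72 [550.28574484  21.53289255  72.        ] n 14.4 u -1.7 y -0.81
73 [550.41824503  21.5205236   73.        ] n 13.6 u -2.3 y -0.8
```

Request:
jog_arm:
  targets:
    - {"offset": [-0.001,0.005,0.004],"yaw": 0}
    - {"offset": [-0.001,0.0083,0.0067],"yaw": 0}
    - {"offset": [-0.001,0.0083,0.0067],"yaw": 0}
    - {"offset": [-0.001,0.0083,0.0067],"yaw": 0}

```text
time_s: 6.83
eef_pos: [516.1, 23.3, 132.4]
ee_rot: [0.489, -0.49, 0.512, -0.509]
force: [-0.5, -0.5, 0.3]
grip_width: 0.097
```

```bash
python3 shot.py wrist w7;python3 shot.py scene s7; python3 - <<'E'
import cv2,numpy as np
a=cv2.imread("pics/s7.png");a=cv2.resize(a[230:290,270:325],None,fx=8,fy=8,interpolation=cv2.INTER_CUBIC)
b=cv2.imread("pics/w7.png");b=cv2.resize(b[150:246,290:350],(300,480),interpolation=cv2.INTER_CUBIC)
cv2.imwrite("pics/m7.png",np.hstack([a,b]))
E
```

```text
wrist t 6.83 [516.1  23.3 132.4] F [-0.5 -0.5  0.3] g 8.3 j6 1.43
scene t 6.88 [516.1  23.3 132.7] F [ 0.2  0.3 -0.3] g 8.3 j6 1.43
```

View pics/m7.png

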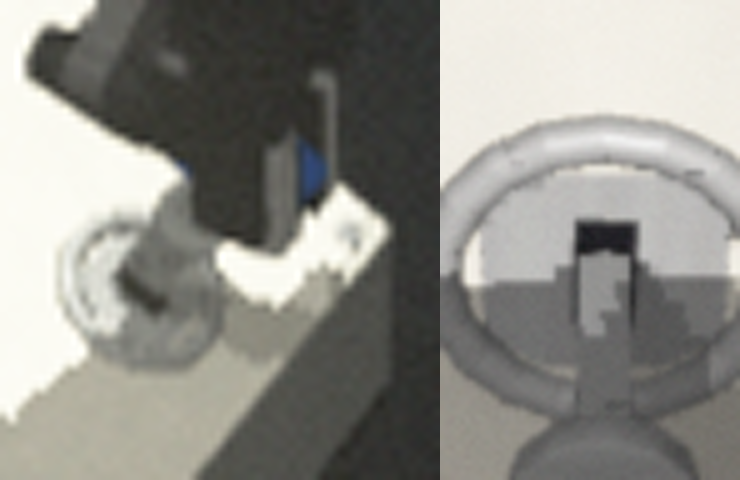

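```bash
python3 - <<'E'
import cv2,numpy as np
o=[]
for n in "67":
    a=cv2.imread(f"pics/s{n}.png");o.append(cv2.convertScaleAbs(cv2.resize(a[252:280,274:302],None,fx=14,fy=14,interpolation=cv2.INTER_CUBIC),alpha=1.5))
cv2.imwrite("pics/m7b.png",np.hstack(o))
E
```

```text
(no output)
```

View pics/m7b.png

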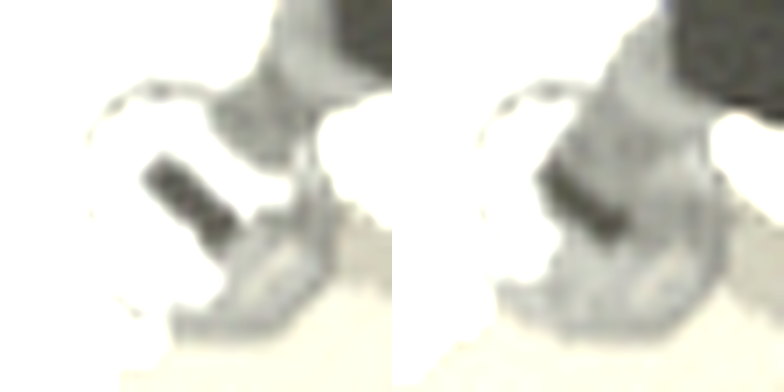

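Request:
jog_arm:
  targets:
    - {"offset": [0,0.0006,-0.001],"yaw": 0}
    - {"offset": [0,0.003,0.0005],"yaw": 0}
    - {"offset": [0,0.0055,0.0016],"yaw": 0}
    - {"offset": [0,0.0076,0.0027],"yaw": 0}
    - {"offset": [0,0.0076,0.0027],"yaw": 0}

```text
time_s: 7.35
eef_pos: [518.7, 23.2, 124.6]
ee_rot: [0.489, -0.49, 0.512, -0.509]
force: [0.4, 0.6, -0.4]
grip_width: 0.097
```

```bash
cat > m.sh <<'E'
python3 shot.py wrist w$1;python3 shot.py scene s$1; python3 - <<X
import cv2,numpy as np
a=cv2.imread("pics/s$1.png");a=cv2.resize(a[230:290,270:325],None,fx=8,fy=8,interpolation=cv2.INTER_CUBIC)
b=cv2.imread("pics/w$1.png");b=cv2.resize(b[150:246,290:350],(300,480),interpolation=cv2.INTER_CUBIC)
cv2.imwrite("pics/m$1.png",np.hstack([a,b]))
X
E
bash m.sh 8
```

```text
wrist t 7.35 [518.7  23.2 124.6] F [ 0.4  0.6 -0.4] g 8.3 j6 1.43
scene t 7.4 [518.7  23.2 124.8] F [ 0.1 -0.4 -0.9] g 8.1 j6 1.43
```

View pics/m8.png

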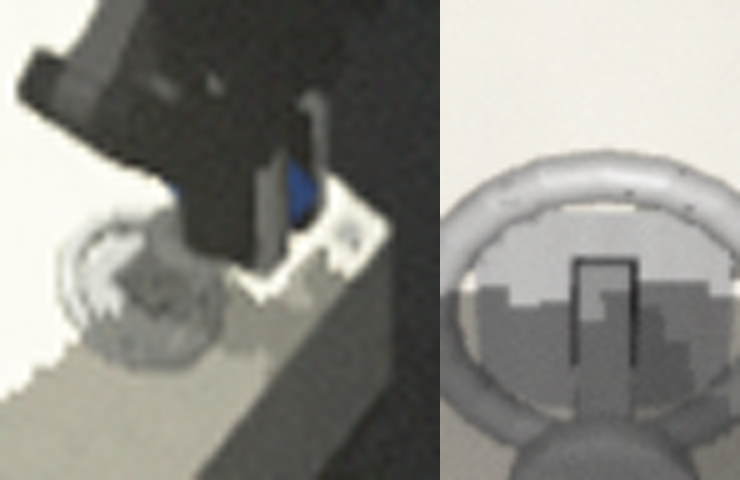

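Request:
jog_arm:
  targets:
    - {"offset": [0,0.0029,0.0016],"yaw": 0}
    - {"offset": [0,0.0059,0.0031],"yaw": 0}
    - {"offset": [0,0.0088,0.0047],"yaw": 0}
    - {"offset": [0,0.0088,0.0047],"yaw": 0}

```text
time_s: 7.78
eef_pos: [523.4, 22.8, 115.5]
ee_rot: [0.489, -0.49, 0.512, -0.509]
force: [-0.6, -0.9, -0.4]
grip_width: 0.097
```

```bash
bash m.sh 9
```

```text
wrist t 7.78 [523.4  22.8 115.5] F [-0.6 -0.9 -0.4] g 8.3 j6 1.43
scene t 7.83 [523.4  22.9 115.8] F [-0.9 -1.   0.1] g 8.3 j6 1.43
```

View pics/m9.png

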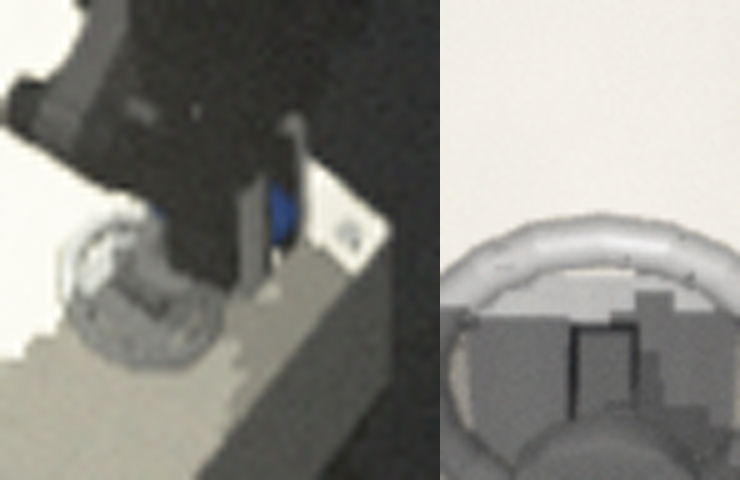

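Request:
jog_arm:
  targets:
    - {"offset": [-0.0003,0.0029,0.0016],"yaw": 0}
    - {"offset": [-0.0003,0.0059,0.0031],"yaw": 0}
    - {"offset": [-0.0003,0.0088,0.0047],"yaw": 0}
    - {"offset": [-0.0003,0.0088,0.0047],"yaw": 0}

```text
time_s: 8.22
eef_pos: [528.2, 22.8, 106.5]
ee_rot: [0.489, -0.49, 0.512, -0.509]
force: [-0.4, -3.9, -2.8]
grip_width: 0.1
```

```bash
bash m.sh 10
```

```text
wrist t 8.22 [528.2  22.8 106.5] F [-0.4 -3.9 -2.8] g 8.5 j6 1.43
scene t 8.27 [528.   22.8 106.7] F [ 0.3 -4.  -1.4] g 8.5 j6 1.43
```

View pics/w10.png

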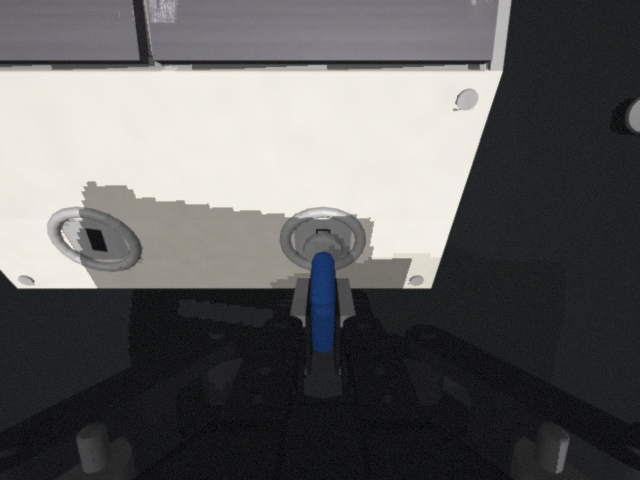

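View pics/m10.png

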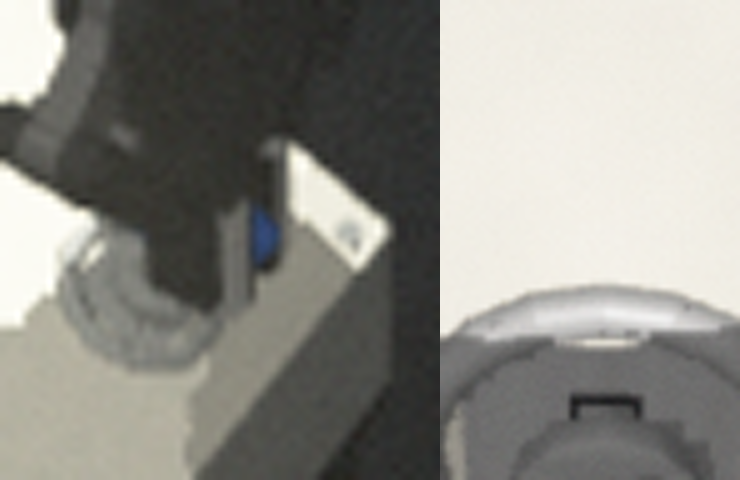

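Request:
jog_arm:
  targets:
    - {"offset": [0.0003,0.0018,0.0009],"yaw": 0}
    - {"offset": [0.0003,0.0035,0.0019],"yaw": 0}
    - {"offset": [0.0003,0.0035,0.0019],"yaw": 0}

```text
time_s: 8.57
eef_pos: [529.9, 22.5, 103.3]
ee_rot: [0.489, -0.49, 0.512, -0.509]
force: [-0.5, -3.9, -0.8]
grip_width: 0.097
```

Request:
jog_arm:
  targets:
    - {"offset": [0,0.0018,0.0009],"yaw": 0}
    - {"offset": [0,0.0027,0.0014],"yaw": 0}
    - {"offset": [0,0.0027,0.0014],"yaw": 0}

```text
time_s: 8.82
eef_pos: [530.3, 22.4, 102.9]
ee_rot: [0.488, -0.491, 0.512, -0.508]
force: [-18.6, -3.0, 29.6]
grip_width: 0.099
```

```bash
bash m.sh 11
```

```text
wrist t 8.82 [530.3  22.4 102.9] F [-18.6  -3.   29.6] g 8.4 j6 1.43
scene t 8.87 [530.3  22.4 102.9] F [-18.8  -3.3  29.9] g 8.4 j6 1.43
```

View pics/m11.png

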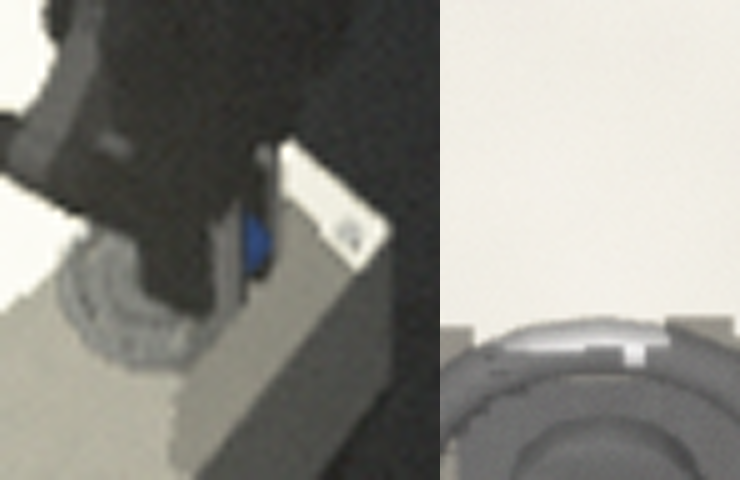

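Request:
jog_arm:
  targets:
    - {"offset": [0,0,0],"yaw": 0}
    - {"offset": [0,0,0],"yaw": 0}

```text
time_s: 9.08
eef_pos: [530.5, 22.4, 103.5]
ee_rot: [0.488, -0.491, 0.512, -0.509]
force: [-1.6, -3.1, 1.9]
grip_width: 0.1
```

Request:
jog_arm:
  targets:
    - {"offset": [0,0,0],"yaw": 0}
    - {"offset": [0,0,0],"yaw": 0}
    - {"offset": [0,0,0],"yaw": 0}
    - {"offset": [0,-0.01,0],"yaw": 0}
    - {"offset": [0,-0.03,0],"yaw": 0}
    - {"offset": [0,-0.055,0],"yaw": 0}
    - {"offset": [0,-0.055,0],"yaw": 0}
    - {"offset": [0,-0.055,0],"yaw": 0}
  fingers: 0.03

```text
time_s: 9.75
eef_pos: [531.4, 22.5, 159.9]
ee_rot: [0.489, -0.49, 0.511, -0.509]
force: [0.6, -0.2, -0.7]
grip_width: 0.347
```

```bash
bash m.sh 12
```

```text
wrist t 9.75 [531.4  22.5 159.9] F [ 0.6 -0.2 -0.7] g 29.6 j6 1.43
scene t 9.8 [530.8  22.6 158.7] F [ 0.2 -0.5 -0.9] g 30.2 j6 1.43
```

View pics/w12.png

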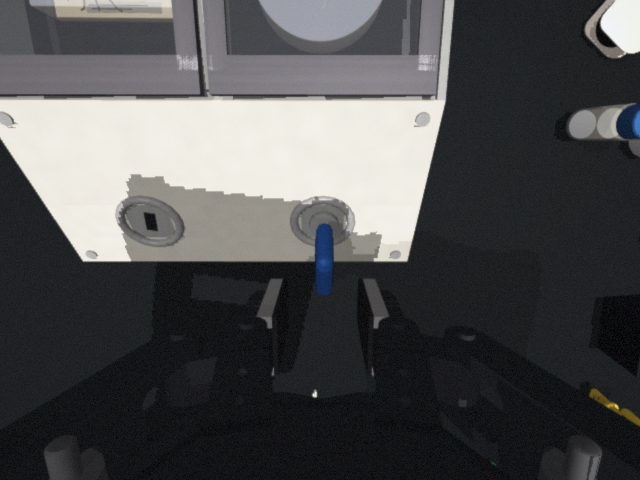

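View pics/m12.png

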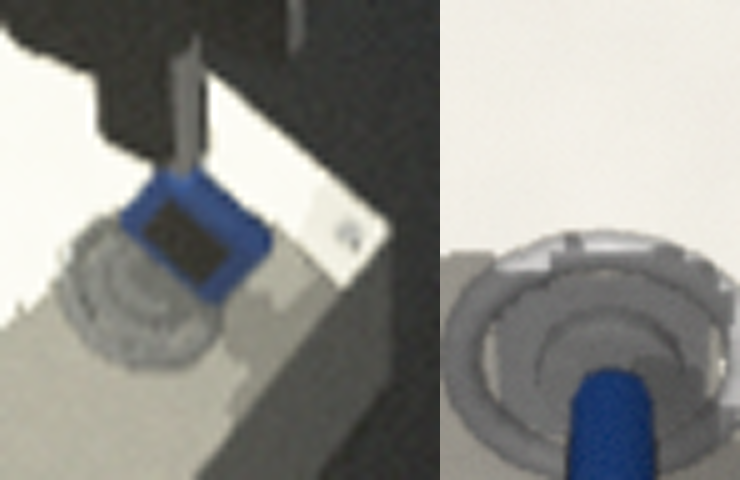

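```bash
python3 - <<'E'
from h import *
w=pickle.load(open("w12.pkl","rb"));K,T=w["intrinsics"],w["T"]
s=pickle.load(open("s12.pkl","rb"));Ks,Ts=s["intrinsics"],s["T"]
n=np.array([-.469,.019,.883]);u=np.array([.883,-.035,.469])
for mx in (547,548,549,550,551):
    m=np.array([mx,21,73]); q=[m+46*n-13.5*u,m+46*n+13.5*u,m+16*n+14.5*u,m+31*n]
    print(mx,proj(q,K,T).round(1).tolist(),proj(q[3],Ks,Ts).round(1).tolist())
print("scene head centre", np.array((195,238))/8+[270,230], tri([(np.array((195,238))/8+[270,230],Ks,Ts)]*1+[(np.array((324,258)),K,T)]))
E
python3 - <<'E'
import cv2
a=cv2.imread("pics/w12.png");cv2.imwrite("pics/w12c.png",cv2.convertScaleAbs(cv2.resize(a[190:310,280:370],None,fx=5,fy=5,interpolation=cv2.INTER_CUBIC),alpha=1.7))
E
```

```text
547 [[323.8, 301.6], [323.8, 268.4], [323.7, 226.6], [323.8, 264.4]] [[294.3, 258.8]]
548 [[323.7, 299.9], [323.8, 266.5], [323.6, 224.8], [323.7, 262.7]] [[293.8, 258.6]]
549 [[323.7, 298.2], [323.7, 264.5], [323.6, 223.1], [323.6, 261.0]] [[293.3, 258.4]]
550 [[323.6, 296.5], [323.6, 262.6], [323.5, 221.3], [323.5, 259.3]] [[292.8, 258.2]]
551 [[323.5, 294.8], [323.5, 260.7], [323.4, 219.5], [323.5, 257.5]] [[292.3, 258.1]]
scene head centre [294.375 259.75 ] [534.00424535  20.70253369  95.94282337]
```

View pics/w12c.png

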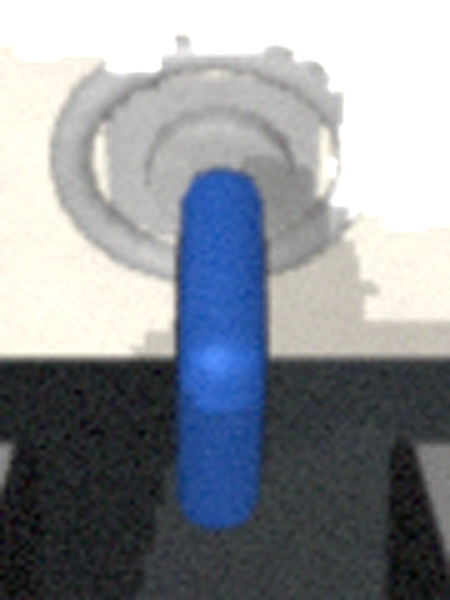

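Request:
jog_arm:
  targets:
    - {"offset": [0,0,0.003],"yaw": -0.12}
    - {"offset": [0,0,0.003],"yaw": -0.24}
    - {"offset": [0,0,0.003],"yaw": -0.36}
    - {"offset": [0,0,0.003],"yaw": -0.48}
    - {"offset": [0,0,0.003],"yaw": -0.6}
    - {"offset": [0,0,0.003],"yaw": -0.72}
    - {"offset": [0,0,0.003],"yaw": -0.84}
    - {"offset": [0,0,0.003],"yaw": -0.96}
    - {"offset": [0,0,0.003],"yaw": -1.08}
    - {"offset": [0,0,0.003],"yaw": -1.2}
    - {"offset": [0,0,0.003],"yaw": -1.32}
    - {"offset": [0,0,0.003],"yaw": -1.44}

```text
time_s: 10.85
eef_pos: [533.0, 22.6, 157.0]
ee_rot: [0.705, -0.704, 0.062, -0.055]
force: [-0.0, 0.5, -0.9]
grip_width: 0.355
```

Request:
jog_arm:
  targets:
    - {"offset": [0,0,0],"yaw": -0.12}
    - {"offset": [0,0,0],"yaw": -0.24}
    - {"offset": [0,0,0],"yaw": -0.36}
    - {"offset": [0,0,0],"yaw": -0.48}
    - {"offset": [0,0,0],"yaw": -0.6}
    - {"offset": [0,0,0],"yaw": -0.72}
    - {"offset": [0,0,0],"yaw": -0.84}
    - {"offset": [0,0,0],"yaw": -0.96}
    - {"offset": [0,0,0],"yaw": -1.08}
    - {"offset": [0,0,0],"yaw": -1.2}
    - {"offset": [0,0,0],"yaw": -1.32}
    - {"offset": [0,0,0],"yaw": -1.44}

```text
time_s: 11.85
eef_pos: [532.5, 22.7, 156.0]
ee_rot: [0.57, -0.564, -0.42, 0.425]
force: [-0.2, 0.4, -0.6]
grip_width: 0.357
```

```bash
python3 - <<'E'
from h import *
from rig import ctrl
s=ctrl.sense();print(s["time_s"],s["eef_pos"],s["joints"]);R_=q2R(s["ee_rot"]);print(R_.round(3));print(off(s,(534,22,103),87.7))
E
```

```text
11.85 [532.51695318  22.66765131 155.97660249] [-1.77323146e-01  4.25283711e-01  1.59206951e+00 -2.51288365e-04
  1.13511247e+00 -1.45722012e+00]
[[ 0.287 -0.011 -0.958]
 [ 0.958  0.002  0.287]
 [-0.001 -1.     0.011]]
([-0.0001, 0.053, -0.0022], -0.251)
```

Request:
jog_arm:
  targets:
    - {"offset": [0,0.02,-0.002],"yaw": 0}
    - {"offset": [0,0.04,-0.002],"yaw": 0}
    - {"offset": [0,0.053,-0.002],"yaw": 0}
    - {"offset": [0,0.053,-0.002],"yaw": 0}
    - {"offset": [0,0.053,-0.002],"yaw": 0}
  fingers: 0.028

```text
time_s: 12.27
eef_pos: [533.4, 22.3, 102.3]
ee_rot: [0.57, -0.564, -0.419, 0.426]
force: [-0.2, 0.5, 0.0]
grip_width: 0.327
```

```bash
bash m.sh 13
```

```text
wrist t 12.27 [533.4  22.3 102.3] F [-0.2  0.5  0. ] g 27.9 j6 -1.46
scene t 12.32 [533.9  22.2 103.1] F [-0.4 -0.5  0.4] g 28.7 j6 -1.46
```

View pics/w13.png

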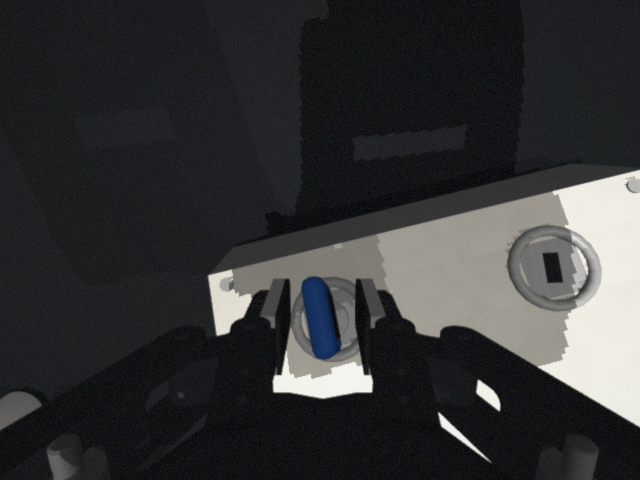

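Request:
jog_arm:
  targets:
    - {"offset": [0,0,0],"yaw": 0.1}
    - {"offset": [0,0,0],"yaw": 0.2}
    - {"offset": [0,0,0],"yaw": 0.3}
    - {"offset": [0,0,0],"yaw": 0.4}
    - {"offset": [0,0,0],"yaw": 0.5}
    - {"offset": [0,0,0],"yaw": 0.6}
    - {"offset": [0,0,0],"yaw": 0.7}
    - {"offset": [0,0,0],"yaw": 0.8}
    - {"offset": [0,0,0],"yaw": 0.9}
    - {"offset": [0,0,0],"yaw": 1.0}
    - {"offset": [0,0,0],"yaw": 1.0}

```text
time_s: 13.28
eef_pos: [534.5, 22.2, 104.5]
ee_rot: [0.701, -0.699, -0.095, 0.1]
force: [-0.6, 0.8, -0.9]
grip_width: 0.329
```

```bash
bash m.sh 14
```

```text
wrist t 13.28 [534.5  22.2 104.5] F [-0.6  0.8 -0.9] g 28.1 j6 -0.45
scene t 13.33 [534.5  22.2 104.4] F [-0.9  0.5  1. ] g 27.7 j6 -0.46
```

View pics/w14.png

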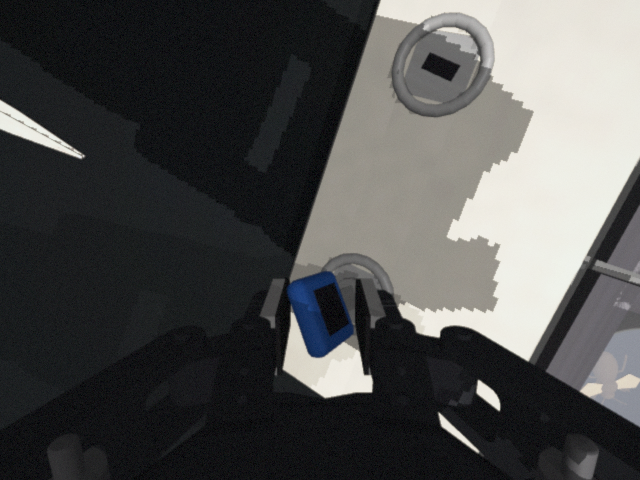

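View pics/s14.png

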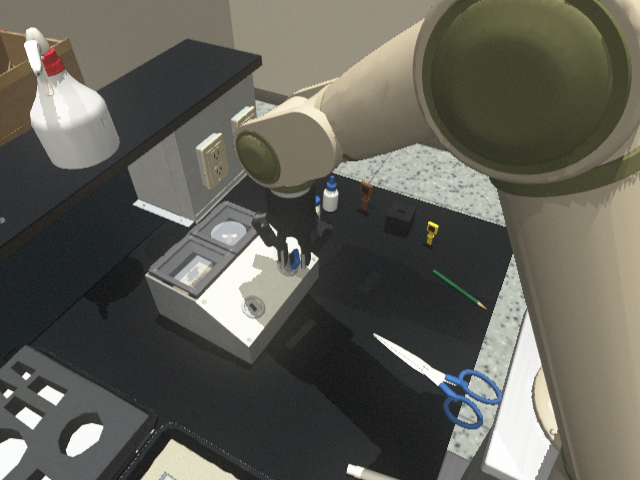

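Request:
jog_arm:
  targets:
    - {"offset": [0,0,0],"yaw": 0.1}
    - {"offset": [0,0,0],"yaw": 0.2}
    - {"offset": [0,0,0],"yaw": 0.3}
    - {"offset": [0,0,0],"yaw": 0.4}
    - {"offset": [0,0,0],"yaw": 0.5}
    - {"offset": [0,0,0],"yaw": 0.6}
    - {"offset": [0,0,0],"yaw": 0.6}

```text
time_s: 13.97
eef_pos: [534.6, 22.1, 104.8]
ee_rot: [-0.698, 0.698, -0.115, 0.109]
force: [-0.6, -0.1, 1.6]
grip_width: 0.327
```

```bash
bash m.sh 15
```

```text
wrist t 13.97 [534.6  22.1 104.8] F [-0.6 -0.1  1.6] g 27.9 j6 0.14
scene t 14.02 [534.6  22.1 104.7] F [-1.5 -0.6  1.7] g 28.1 j6 0.14
```

View pics/w15.png

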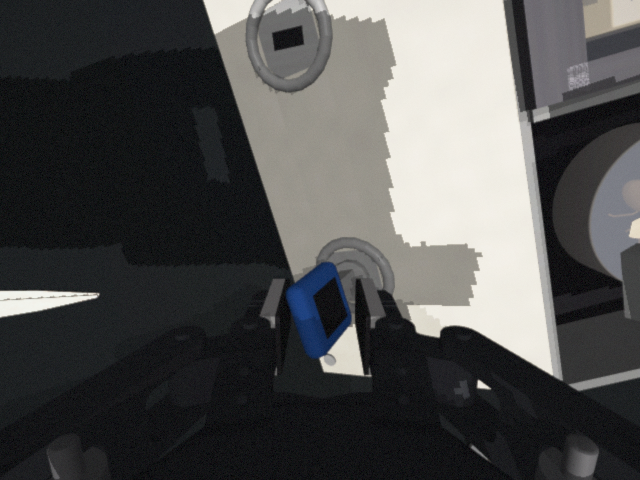

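View pics/s15.png

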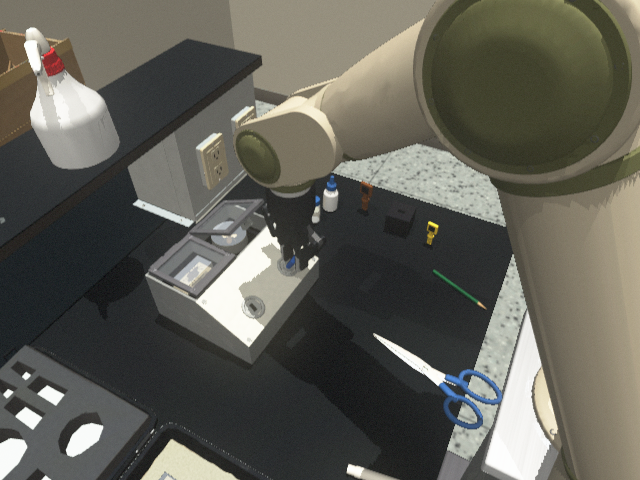

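Request:
jog_arm:
  targets:
    - {"offset": [0,0,0],"yaw": 0.06}
    - {"offset": [0,0,0],"yaw": 0.12}
    - {"offset": [0,0,0],"yaw": 0.18}
    - {"offset": [0,0,0],"yaw": 0.18}

```text
time_s: 14.4
eef_pos: [534.5, 22.1, 105.1]
ee_rot: [-0.686, 0.686, -0.174, 0.169]
force: [-2.2, 0.4, 5.4]
grip_width: 0.329
```

```bash
python3 - <<'E'
from rig import ctrl
s=ctrl.sense();print(s["force"],s["wrist_torque"],s["joints"][5])
E
bash m.sh 16
```

```text
[-2.21059891  0.38749828  5.3964098 ] [0.12373986 0.4390081  0.24893612] 0.3127989001874503
wrist t 14.4 [534.5  22.1 105.1] F [-2.2  0.4  5.4] g 28.1 j6 0.31
scene t 14.45 [534.5  22.1 105.1] F [-2.8  0.2  5.1] g 28.3 j6 0.31
```

View pics/w16.png

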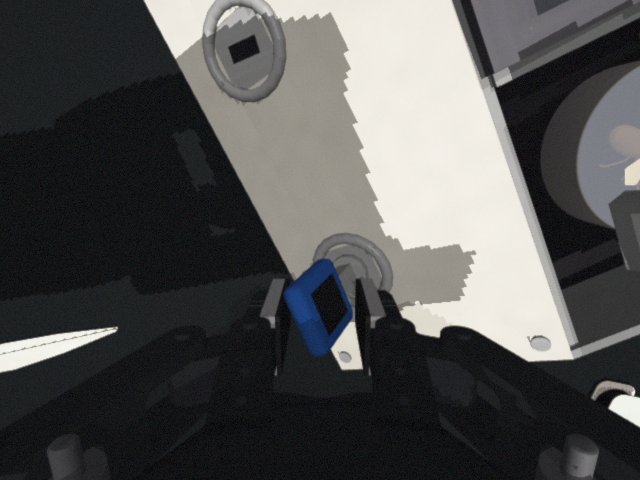

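Request:
jog_arm:
  targets:
    - {"offset": [0,0,0],"yaw": -0.08}
    - {"offset": [0,0,0],"yaw": -0.15}
    - {"offset": [0,0,0],"yaw": -0.15}

```text
time_s: 14.75
eef_pos: [534.7, 22.0, 105.1]
ee_rot: [-0.697, 0.697, -0.12, 0.114]
force: [-1.0, 0.2, 0.8]
grip_width: 0.326
```

Request:
jog_arm:
  targets:
    - {"offset": [0,0,0],"yaw": 0}
    - {"offset": [0,0,0],"yaw": 0}
    - {"offset": [0,-0.02,0],"yaw": 0}
    - {"offset": [0,-0.05,0],"yaw": 0}
    - {"offset": [0,-0.09,0],"yaw": 0}
    - {"offset": [0,-0.11,0],"yaw": 0}
    - {"offset": [0,-0.11,0],"yaw": 0}
  fingers: 0.045

```text
time_s: 15.33
eef_pos: [537.3, 21.7, 219.8]
ee_rot: [-0.697, 0.697, -0.117, 0.117]
force: [1.2, 1.0, 0.6]
grip_width: 0.527
```

```bash
bash m.sh 17;python3 -c "
import cv2
a=cv2.imread('pics/s17.png');cv2.imwrite('pics/s17c.png',cv2.resize(a[170:370,130:350],None,fx=3.4,fy=3,interpolation=cv2.INTER_CUBIC))"
```

```text
wrist t 15.33 [537.3  21.7 219.8] F [1.2 1.  0.6] g 45.0 j6 0.16
scene t 15.38 [536.3  21.9 217. ] F [-0.9  0.1 -0.7] g 44.9 j6 0.16
```

View pics/w17.png

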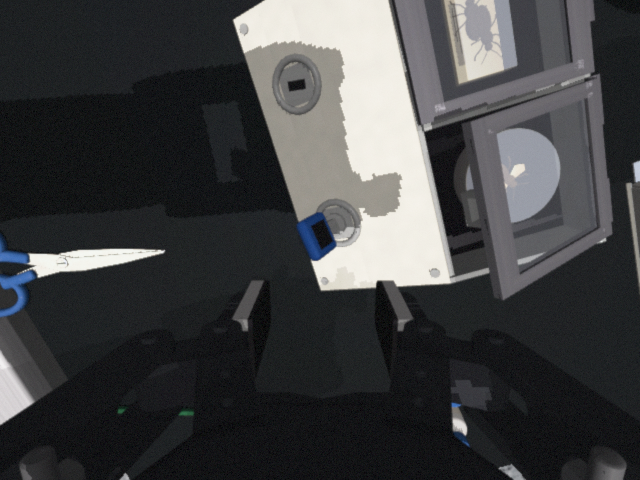

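View pics/s17c.png

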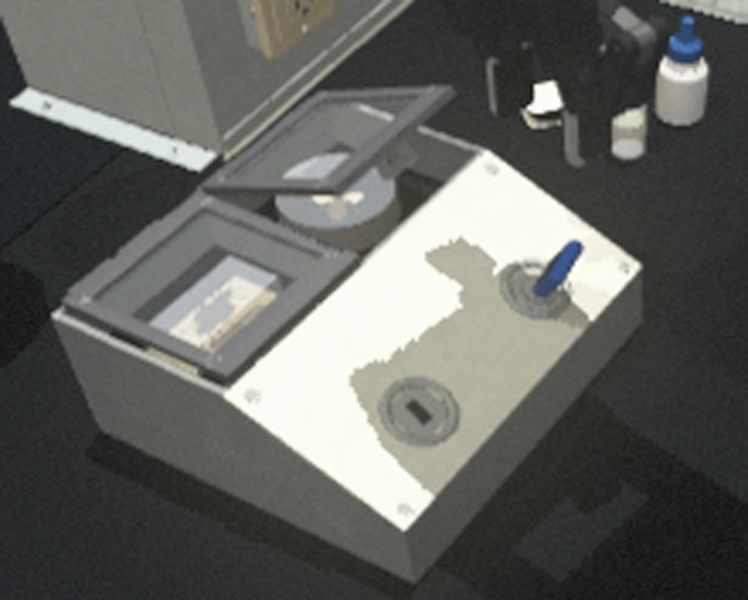

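```bash
python3 - <<'E'
from h import *
w=pickle.load(open("w17.pkl","rb"));K,T=w["intrinsics"],w["T"]
s=pickle.load(open("s17.pkl","rb"));Ks,Ts=s["intrinsics"],s["T"]
n=np.array([-.469,.019,.883]);u=np.array([.883,-.035,.469]);v=np.cross(u,n)
print(v)
m=np.array([549.5,21.0,73])
o=[]
for img,KK,TT,(x0,y0,x1,y1),f in [(w["img"],K,T,(270,180,380,290),4),(s["img"],Ks,Ts,(265,230,325,290),7)]:
  for th in (1.1,1.4):
    e=np.cos(th)*u+np.sin(th)*v; k=np.cross(n,e)
    a=cv2.resize(img[y0:y1,x0:x1,::-1],(400,300 if 0 else 400),interpolation=cv2.INTER_CUBIC); sc=400/(x1-x0)
    a=cv2.convertScaleAbs(a,alpha=1.5)
    for t in (-4.5,4.5):
        q=proj([m+16*n+15*e+t*k,m+46*n+15*e+t*k,m+46*n-15*e+t*k,m+16*n-15*e+t*k],KK,TT)
        cv2.polylines(a,[np.int32((q-[x0,y0]+.5)*sc)],True,(0,255,0) if t>0 else (0,0,255),1)
    o.append(a)
cv2.imwrite("pics/ov.png",cv2.resize(np.vstack([np.hstack(o[:2]),np.hstack(o[2:])]),(600,600)))
E
```

```text
[-3.9816e-02 -9.9965e-01  3.6200e-04]
```

View pics/ov.png

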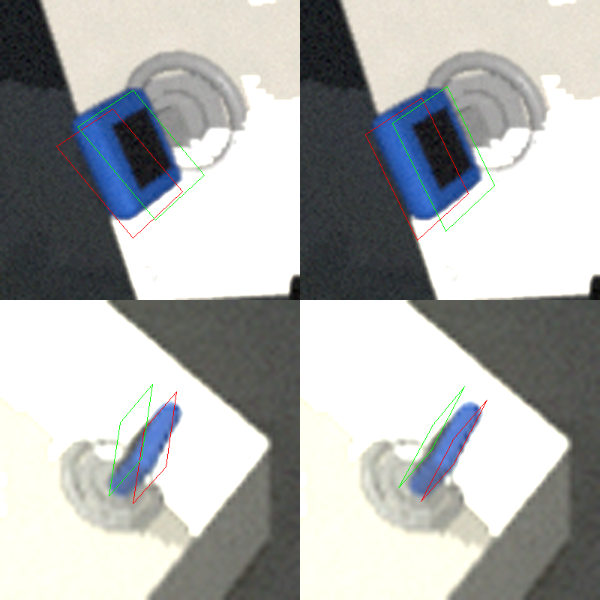

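```bash
python3 -c "
from rig import ctrl
s=ctrl.sense();print(s['time_s'],s['force']);print(ctrl.finish_job())"
```

```text
15.4333 [-0.19411578 -0.05657083 -0.33241544]
the job is handed in; nothing more can be done
None
```

I took the blue-headed key from its stand, tilted it to 28° in the grip by levering its tip in the stand's slot, and pushed it home in the right lock. That is the lock in front of the round specimen. I then let go, came back with the fingers on either side of the head, and turned the key clockwise to its stop. The right lid sprang up, I lifted the gripper clear and handed in at 15.4 s. No verdict was reported.

**What the last checks showed:**
- **Key home:** it stopped hard at about 35 N along the keyway's axis, and the collar covers the mouth.
- **Plug turned:** the pictures fit about 1.4 rad, well past 1.1.
- **Lids and plugs:** the right lid stands open. The left lid is shut and its plug looks unturned.
- **Bystanders:** the gripper never came near the bottle, vial or loupe. The two bottles and the loupe show in the last scene picture where they were, though I did not measure them again.
- **Gripper:** it is clear of everything, with a force reading near zero.

**What disagreed:**
- **Overlay:** the final overlay of the key model was a few mm off in both views. The arm was still settling for the wrist picture, and calibration is only good to 2 mm. The shift was not outward along the lock axis, so I do not think the key has lifted.
- **Tilt estimates:** before insertion they scattered from 25° to 38°, but the key went into the keyway almost without force.

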